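Wedge the sprung gate and pack the stand feet

TASK

On the packing bench, use the wooden wedge to prop the sprung gate of the dispensing lane fully open, then draw every steel stand foot out through the mouth of the lane and stand each upright in its own cell of the divided carton. When the lane is empty, pull the wedge out so that the gate springs shut, and lay the wedge upright (grip block up) in the grey tool tray. Leave the tape dispenser, the box cutter and the closed carton where they are.

Things in the scene. Friction and masses are not known exactly. Their poses are not given: they have to be found in the camera images.
- lane: Aluminium dispensing lane fixed to the bench. Origin on the bench at the centre of its open mouth; x across, y along it from the mouth to the closed back (y 304, wall 40 mm high), z up. Side walls: inner faces x = +-38, outer +-46, 20 mm high (mm). Lips on the walls, 15 to 20 mm up, overhang to x = +-26. No floor: feet slide on the bench and, kept under the lips, leave only by the mouth (-y).
- gate (a joint): Opening of the sprung steel gate (m): 0 shut, at most 0.042. It slides to the lane's -x; a spring shuts it (3 N at 0, 4.4 N at 0.028). Bar 20 mm high. Shut, in the lane's frame (mm): blade and crossbar x -94 to -14, y -16 to -4, across the mouth; arm x -66 to -56, y -16 to 100, end flared out to y 121: a 10 mm gap to the wall, open at +y, shut by the crossbar at -y. Feet pass when above 0.025.
- gate_arm_end (a point): On the gate: top inner edge of the arm's straight part, x = -56, y = 100, z = 21 mm in the lane's frame when shut; moves with the gate. The wedge enters the gap here, nose first towards the lane's -y, flat face along the lane's wall; pushing takes about 3 to 10 N. Home (nose at the crossbar) the wedge's origin is at lane x = -65, y = 101 mm, same yaw as the lane; the gate reads about 0.028.
- wedge: Loose wooden wedge, 0.14 kg, 130 mm long, 22 mm high, with an upright grip block. Origin under the centre of its tail (x +-19, y +-25 mm); nose towards -y, z up. Nose y -25 to -105: flat face x = +19 all along, other face tapers from x = -19 to +15 (4 mm tip). Grip block on the tail: x +-14, y -16 to 24, z 22 to 76 mm.
- lane_mouth (a point): Centre of the lane's mouth on the bench (the lane's origin). A foot is clear of the lips when its centre is beyond y = -35 mm in the lane's frame, clear of the gate beyond y = -50 mm. The grey spring housing that takes the gate's crossbar is fixed at lane x -140 to -100, y -26 to 6, 28 mm high.
- carton: Open cardboard carton fixed to the bench, 178 (x) x 227 (y) x 28 mm, walls, dividers and floor 5 mm thick, split into 2 x 3 cells of about 81 (x) x 69 (y) mm. Origin at the centre of its underside, x and y along its sides; place and yaw vary.
- tooltray: Grey plastic tool tray fixed to the bench, 90 mm (x) by 190 mm (y) by 14 mm high, walls and floor 4 mm thick. Origin at the centre of its underside; place and yaw vary.
- tapedispenser: Bystander: black tape dispenser, 60 x 150 x 92 mm. Origin at the centre of its underside.
- cutter: Bystander: box cutter, 24 x 140 x 14 mm plus a 40 mm blade towards -y. Origin at the centre of its underside.
- smallcarton: Bystander: closed carton 100 x 130 x 70 mm. Origin at the centre of its underside.
- foot0: Loose steel stand foot (the five are alike; 3 to 5 are present, waiting in the lane one behind the other), 0.25 kg: base plate 70 mm (x) by 56 mm (y) by 10 mm, with an upright fin in the middle, 10 mm thick (x), 42 mm long (y), top 73 mm above the underside. Origin at the centre of the plate's underside; in the lane its axes are parallel to the lane's.
- foot1: Loose steel stand foot (the five are alike; 3 to 5 are present, waiting in the lane one behind the other), 0.25 kg: base plate 70 mm (x) by 56 mm (y) by 10 mm, with an upright fin in the middle, 10 mm thick (x), 42 mm long (y), top 73 mm above the underside. Origin at the centre of the plate's underside; in the lane its axes are parallel to the lane's.
- foot2: Loose steel stand foot (the five are alike; 3 to 5 are present, waiting in the lane one behind the other), 0.25 kg: base plate 70 mm (x) by 56 mm (y) by 10 mm, with an upright fin in the middle, 10 mm thick (x), 42 mm long (y), top 73 mm above the underside. Origin at the centre of the plate's underside; in the lane its axes are parallel to the lane's.
- foot3: Loose steel stand foot (the five are alike; 3 to 5 are present, waiting in the lane one behind the other), 0.25 kg: base plate 70 mm (x) by 56 mm (y) by 10 mm, with an upright fin in the middle, 10 mm thick (x), 42 mm long (y), top 73 mm above the underside. Origin at the centre of the plate's underside; in the lane its axes are parallel to the lane's.
- foot4: Loose steel stand foot (the five are alike; 3 to 5 are present, waiting in the lane one behind the other), 0.25 kg: base plate 70 mm (x) by 56 mm (y) by 10 mm, with an upright fin in the middle, 10 mm thick (x), 42 mm long (y), top 73 mm above the underside. Origin at the centre of the plate's underside; in the lane its axes are parallel to the lane's.
- wedge_nose (a point): Tip of the wedge's nose, mid height: x = 17, y = -105, z = 11 mm in the wedge's frame.
- cell0 (a point): Centre of the inner floor of one carton cell (x = -43, y = -74, z = 5 mm in the carton's frame).
- cell1 (a point): Centre of the inner floor of one carton cell (x = -43, y = 0, z = 5 mm in the carton's frame).
- cell2 (a point): Centre of the inner floor of one carton cell (x = -43, y = 74, z = 5 mm in the carton's frame).
- cell3 (a point): Centre of the inner floor of one carton cell (x = 43, y = -74, z = 5 mm in the carton's frame).
- cell4 (a point): Centre of the inner floor of one carton cell (x = 43, y = 0, z = 5 mm in the carton's frame).
- cell5 (a point): Centre of the inner floor of one carton cell (x = 43, y = 74, z = 5 mm in the carton's frame).
There are look-alikes about, which are no part of the job. What is shaped like the foot3 but blue or purple is not meant.

How it is judged:
On the way, in this order (a step that is already met when the one before it is completed fails the run):
1. the wedge, let go, holds the gate fully open (value of joint gate above 0.025 m and contact force between the fingers and wedge below 0.2 N and contact force between each of the arm, the fingers and gate below 0.2 N and y of wedge in the frame of lane between 0.08 and 0.14 m), for 0.3 s.
2. every foot stands in the carton (x of foot0 in the frame of carton between -0.085 and 0.085 m and y of foot0 in the frame of carton between -0.11 and 0.11 m and z of each of foot0, foot1, foot2, foot3, foot4 in the frame of carton below 0.012 m and angle between each of foot0, foot1, foot2, foot3, foot4's own z axis and vertical below 0.1 rad and linear speed of each of foot0, foot1, foot2, foot3, foot4 below 0.03 m/s and x of foot1 in the frame of carton between -0.085 and 0.085 m and y of foot1 in the frame of carton between -0.11 and 0.11 m and x of foot2 in the frame of carton between -0.085 and 0.085 m and y of foot2 in the frame of carton between -0.11 and 0.11 m and x of foot3 in the frame of carton between -0.085 and 0.085 m and y of foot3 in the frame of carton between -0.11 and 0.11 m and x of foot4 in the frame of carton between -0.085 and 0.085 m and y of foot4 in the frame of carton between -0.11 and 0.11 m), for 0.2 s.
At the end, for the whole second after the job is handed in: Every foot present stands upright (0.1 rad) and at rest on the carton floor (origin under 12 mm above its underside); the gate is shut (joint below 0.003); the wedge lies flat at rest in the tool tray, tail and nose inside its outline, origin under 10 mm above its underside (all of step 2 and value of joint gate below 0.003 m and x of wedge in the frame of tooltray between -0.045 and 0.045 m and x of wedge_nose in the frame of tooltray between -0.045 and 0.045 m and y of wedge in the frame of tooltray between -0.095 and 0.095 m and y of wedge_nose in the frame of tooltray between -0.095 and 0.095 m and z of wedge in the frame of tooltray below 0.01 m and angle between wedge's own z axis and vertical below 0.1 rad and linear speed of wedge below 0.03 m/s); the robot touches nothing.
It fails at once if the tape dispenser is moved more than 3 cm (distance of tapedispenser from where it was at the start of the episode above 0.03 m).
It fails at once if the box cutter is moved more than 3 cm (distance of cutter from where it was at the start of the episode above 0.03 m).
It fails at once if the closed carton is moved more than 3 cm (distance of smallcarton from where it was at the start of the episode above 0.03 m).
Of foot0, foot1, foot2, foot3, foot4 only 3 to 5 are there at a start; the rules pass over those that are not, and their reading is None.
At some moment in a run one of wedge may be knocked a few centimetres aside while the robot is not near it.
Once in a run the grip may slacken for a moment while it holds something.
It also fails if it takes over 210 s, if anything falls off the work surface, if the arm or the gripper's body presses on something with over 40 N, if the wrist force passes 120 N, or if a joint passes its speed limit or range.

ROBOT

A 7-joint arm with a two-finger parallel gripper is mounted at the origin on the work surface. World frame = base frame: x ahead of the robot, y to its left, z up, the work surface at z = 0. Lengths are in m, angles in rad, forces in N, time in s.
With the tool pointing down it reaches from about 0.35 to 0.9 m from the base axis. Payload 8.1 kg.
Tool frame: the origin (TCP) lies at the very end of the fingers, on their centre line; the grasp point (between the pads) lies 19 mm behind it; z points along the fingers, y is the line along which they close (so a half turn about z gives the same grasp; the last joint's range is limited). The gripper opens to 92 mm and grips with 3 to 60 N. Pads are 19 mm wide; open, the fingers measure 130 mm over their backs; the gripper's body (75 mm by 190 mm) begins 47 mm behind the grasp point.
Start: joints at [-1.39, 0.434, 0.025, 1.573, -0.012, 1.134, -0.075], TCP at [0.175, 0.6, 0.193] pointing down, gripper open.
Joint ranges: [-2.62, 2.62], [-0.44, 2.09], [-1.27, 1.32], [0.08, 2.57], [-1.32, 4.46], [0.12, 2], [-2.74, 2.74]. Speed limits (rad/s): [2.22, 2.22, 3.01, 3.01, 3.14, 3.14, 3.14].

INTERFACE

Orientations are given as a rotation vector (axis times angle).
In Python, from cell import readout, cams, job gives the robot as it stands.
- The arm moves only by the tool drive_tool, never from a script. Its argument "commands" is a list of rows, each a list of 3 entries, a list of its own where there are three numbers: the turn, a rotation vector about the tool's x, y, z in rad, then the shift along the tool's x, y, z in cm, then the gripper's target within -1 to 1 (fully open at 1, half-way at 0, shut at -1). A call has 1 to 20 rows; each row is the pose to reach, as a shift and turn from the pose commanded when the call began, along the tool's axes at that moment; what a row does not reach only later rows make up. A row lasts 1/12 s, in which the tool goes at most 41.7 mm and 7.16 degrees, less where a joint would pass 70% of its speed; a pose out of reach is approached as far as the arm can. A call with a gripper value outside its range is refused whole. The fingers move at their own pace and stop on an object; "newtons" is the grip in N (left out, the last holds). Time passes only in rows, so rows that repeat a pose let the fingers close. It gives the time, the measured TCP pose, the force, the opening and the grip force at its end, in the units of the state.
- readout.observe(): the state, without advancing time (a new reading comes with each control period).
- cams.get_image(name): name is "scene" or "top" or "wrist"; returns the picture (420x560x3 uint8, blue, green, red); there is no depth.
- cams.camera_info(name): a dict with "camera_matrix" (3x3 intrinsics, pixels), "k1" (the pictures are not rectified: a ray, as slopes to the right and down, at radius r is drawn at 1 + k1 r^2 times it, then the intrinsics apply), "R" (3x3) and "t" (3): a world point X has camera coordinates R X + t. Camera axes: x right, y down, z forward; pixel columns grow to the right and rows downward; lengths in m; the calibration is good to about 2 mm. A picture is of the moment at which its call begins: read the wrist's pose just before it. camera_info takes no time and is no camera call; for the wrist camera it gives the pose at the moment of the call.
- job.sign_off(): hands the job in; it is judged then, once.
The state is a dict: "clock": time; "joints": joint angles; "dq": joint speeds; "joint_efforts": joint torques, N m; "position": TCP position; "ee_rot": TCP orientation; "force": force on the tool from outside, world axes, zero at the start; "ft_torque": the same for the moment, N m; "width": opening from 0.0 (shut) to 1.0 (fully open); "gripper_force": force on a finger pad.
Only numpy, scipy, OpenCV 4.12 (cv2) and the standard library are available. Lean on these libraries where they do the work, as an engineer would, in place of code of your own. Each camera call takes 0.05 s, during which the arm holds its last target. There are 200 camera calls.

## Working session

There is one attempt and no reset: what is moved stays moved. The work goes in short steps, Python scripts to look and compute and a tool call to move; the robot and the scene stay as the last step left them, time stands still between calls to the robot, and variables do not carry over. Pictures are saved under pics/ and viewed, at most 14 in all, crops included, and the job is handed in when it is done.

Besides the shell and the picture viewer there is one more tool, called after "Emit:" in YAML: its name, and indented under it one key for each argument. drive_tool: Moves the arm, as the interface text tells. Its arguments: {"type":"object","properties":{"commands":{"type":"array"},"newtons":{"type":"number"}},"required":["commands"]}

```bash
mkdir -p pics; ls
python3 - <<'E'
from cell import readout,cams
import cv2,numpy as np
o=readout.observe();print({k:np.round(v,3).tolist() for k,v in o.items()})
for n in("scene","top","wrist"):
    i=cams.camera_info(n);print(n,{k:np.round(v,4).tolist() for k,v in i.items()})
    cv2.imwrite(f"pics/{n}0.png",cams.get_image(n))
E
```

```text
pics
{'clock': 0.0, 'joints': [-1.39, 0.435, 0.025, 1.574, -0.012, 1.134, -0.075], 'dq': [-0.001, -0.0, -0.002, -0.0, 0.001, 0.001, 0.001], 'joint_efforts': [0.0, -66.785, 0.985, -31.448, -0.06, 0.043, 0.0], 'position': [0.175, 0.599, 0.192], 'ee_rot': [-0.444, -3.11, 0.003], 'force': [0.416, -0.449, 0.118], 'ft_torque': [0.035, 0.015, 0.016], 'gripper_force': 0.0, 'width': 0.997}
scene {'camera_matrix': [[438.4983, 0.0, 274.7977], [0.0, 438.4983, 203.5671], [0.0, 0.0, 1.0]], 'k1': -0.1206, 'R': [[-0.6398, 0.7685, -0.0108], [0.4546, 0.3671, -0.8115], [-0.6197, -0.5241, -0.5842]], 't': [0.3529, -0.2167, 1.5978]}
top {'camera_matrix': [[418.555, 0.0, 277.4419], [0.0, 418.555, 207.0187], [0.0, 0.0, 1.0]], 'k1': 0.0256, 'R': [[-0.1576, -0.9875, 0.0034], [-0.9674, 0.1537, -0.2011], [0.1981, -0.035, -0.9796]], 't': [0.099, 0.5689, 0.9348]}
wrist {'camera_matrix': [[313.5894, 0.0, 275.9869], [0.0, 313.5894, 216.1973], [0.0, 0.0, 1.0]], 'k1': -0.0732, 'R': [[0.2801, 0.96, -0.0015], [0.9164, -0.2669, 0.2983], [0.2859, -0.0849, -0.9545]], 't': [-0.6241, -0.0382, 0.3923]}
```

View pics/top0.png

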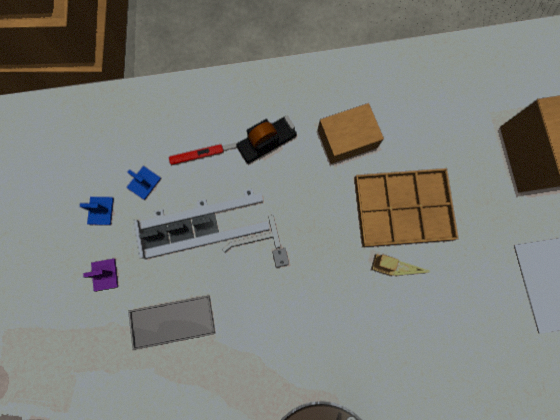

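View pics/scene0.png

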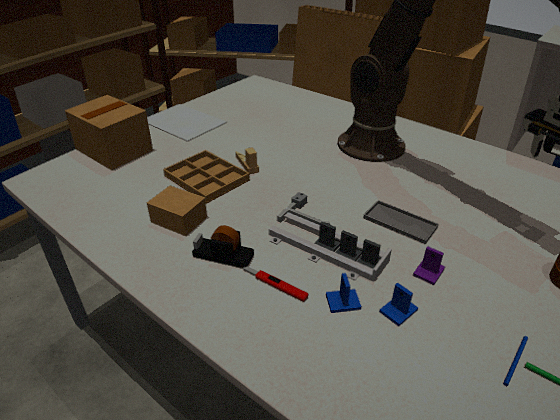

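The top view shows the lane from (140,240) at the back to (265,210) at the mouth, with 3 feet at its back. The gate and spring housing are near (275,235), the carton at (405,208), the wedge at (398,265), the tray at (172,322), the closed carton at (350,132), the tape dispenser at (266,140) and the cutter at (200,154). The blue and purple feet are look-alikes. In the scene view the same 3 dark feet stand in the lane.

```bash
cat > h.py <<'E'
from cell import readout,cams
import cv2,numpy as np
from scipy.spatial.transform import Rotation as Ro
def ray(info,uv):
    K=info["camera_matrix"];d=np.array([[(uv[0]-K[0][2])/K[0][0],(uv[1]-K[1][2])/K[1][1]]])
    rd=np.hypot(*d[0]);r=rd
    for _ in range(30): r=rd/(1+info["k1"]*r*r)
    s=d[0]*(r/rd if rd>0 else 1)
    R=np.array(info["R"]);t=np.array(info["t"])
    v=R.T@np.array([s[0],s[1],1]);return -R.T@t,v
def onz(info,uv,z):
    c,v=ray(info,uv);return c+v*(z-c[2])/v[2]
def pix(info,X):
    R=np.array(info["R"]);t=np.array(info["t"]);p=R@np.asarray(X)+t;s=p[:2]/p[2]
    s=s*(1+info["k1"]*s@s);K=info["camera_matrix"]
    return np.array([K[0][0]*s[0]+K[0][2],K[1][1]*s[1]+K[1][2]])
def tri(i1,u1,i2,u2):
    c1,v1=ray(i1,u1);c2,v2=ray(i2,u2)
    a,b=np.linalg.lstsq(np.array([v1,-v2]).T,c2-c1,rcond=None)[0]
    p,q=c1+a*v1,c2+b*v2;return (p+q)/2,np.linalg.norm(p-q)
E
python3 - <<'E'
import cv2
a=cv2.imread("pics/top0.png")[160:290,120:460];cv2.imwrite("pics/topc.png",cv2.resize(a,None,fx=2.35,fy=2.35,interpolation=cv2.INTER_CUBIC))
a=cv2.imread("pics/scene0.png")[130:300,150:450];cv2.imwrite("pics/scc.png",cv2.resize(a,None,fx=2.6,fy=2.6,interpolation=cv2.INTER_CUBIC))
E
```

```text
(no output)
```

View pics/topc.png

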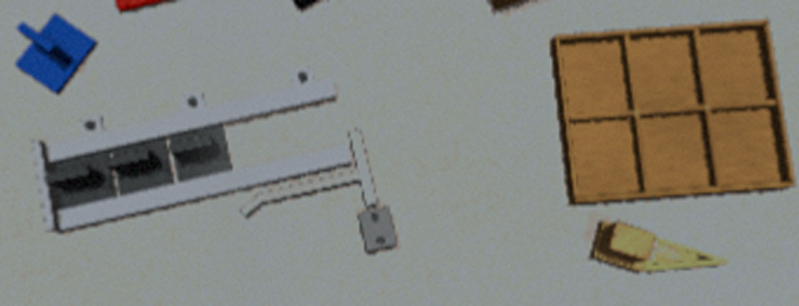

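View pics/scc.png

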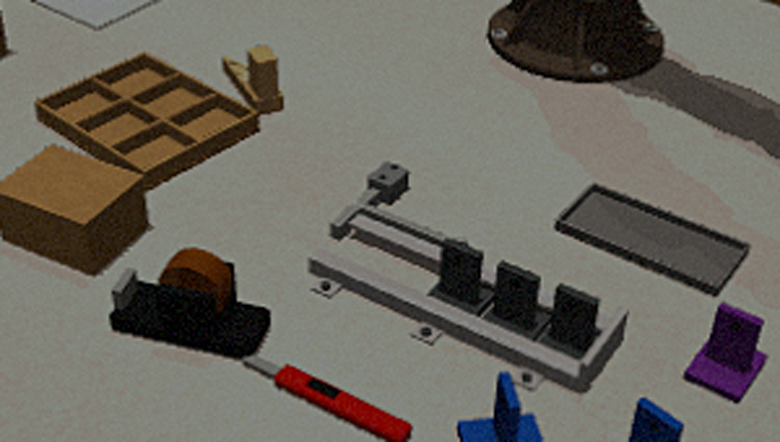

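Run:
```python
from h import *
T=cams.camera_info("top");S=cams.camera_info("scene")
t=lambda p,z:np.round(onz(T,(p[0]/2.35+120,p[1]/2.35+160),z),4)
s=lambda p,z:np.round(onz(S,(p[0]/2.6+150,p[1]/2.6+130),z),4)
tu=lambda p:(p[0]/2.35+120,p[1]/2.35+160); su=lambda p:(p[0]/2.6+150,p[1]/2.6+130)
print("lane: +x wall inner mouth",t((337,98),.02),"-x wall mouth",t((353,166),.02),t((351,148),.02),"back -x",t((57,231),.02),"back wall",t((40,142),.04),t((46,140),.04))
print("housing",[t(p,.028) for p in((357,209),(388,205),(396,250),(365,254))])
print("arm flare tip",t((246,213),.021),"cross corner",t((356,130),.021),t((350,131),.021))
print("fins",[t(p,.073) for p in((75,180),(138,163),(200,152))])
print("carton",[t(p,.028) for p in((553,37),(768,21),(792,185),(573,203))])
print("wedge block",[t(p,.076) for p in((620,222),(655,238),(642,263),(608,246))],"nose",t((723,262),.02))
print("tray",[np.round(onz(T,p,.014),4) for p in((129,311),(210,296),(215,331),(134,348))])
print("tri nose",tri(T,tu((723,262)),S,su((224,60))),"block ctr",tri(T,tu((632,242)),S,su((263,50))))
print("tri housing ctr",tri(T,tu((376,230)),S,su((388,175))))
print("tri carton corner",tri(T,tu((553,37)),S,su((146,178))),tri(T,tu((768,21)),S,su((37,103))),tri(T,tu((573,203)),S,su((259,117))),tri(T,tu((792,185)),S,su((145,54))))
print("tri fins",tri(T,tu((200,152)),S,su((463,243))),tri(T,tu((138,163)),S,su((519,265))))
```

```text
lane: +x wall inner mouth [0.6036 0.039  0.02  ] -x wall mouth [0.5298 0.0336 0.02  ] [0.5487 0.0327 0.02  ] back -x [0.5113 0.3414 0.02  ] back wall [0.6013 0.344  0.04  ] [0.6024 0.3379 0.04  ]
housing [array([0.4843, 0.0364, 0.028 ]), array([0.4833, 0.0046, 0.028 ]), array([0.4372, 0.0039, 0.028 ]), array([0.4382, 0.0355, 0.028 ])]
arm flare tip [0.4989 0.1492 0.021 ] cross corner [0.5665 0.0246 0.021 ] [0.5665 0.031  0.021 ]
fins [array([0.551 , 0.3039, 0.073 ]), array([0.558 , 0.2416, 0.073 ]), array([0.5593, 0.1804, 0.073 ])]
carton [array([ 0.6312, -0.196 ,  0.028 ]), array([ 0.6127, -0.4232,  0.028 ]), array([ 0.4391, -0.4059,  0.028 ]), array([ 0.4558, -0.182 ,  0.028 ])]
wedge block [array([ 0.4271, -0.2123,  0.076 ]), array([ 0.4068, -0.2423,  0.076 ]), array([ 0.3855, -0.2249,  0.076 ]), array([ 0.4064, -0.1961,  0.076 ])] nose [ 0.3741 -0.3217  0.02  ]
tray [array([0.3951, 0.3895, 0.014 ]), array([0.3988, 0.1984, 0.014 ]), array([0.318 , 0.1967, 0.014 ]), array([0.3108, 0.385 , 0.014 ])]
tri nose (array([ 0.37384974, -0.32379707,  0.0133514 ]), np.float64(0.0006026732480929385)) block ctr (array([ 0.4064781 , -0.21915111,  0.07806406]), np.float64(4.6606112030408077e-05))
tri housing ctr (array([0.46116962, 0.01977551, 0.02276752]), np.float64(0.0019128431811747829))
tri carton corner (array([ 0.63342427, -0.19797977,  0.01717586]), np.float64(0.0015692423882193605)) (array([ 0.61250311, -0.42383399,  0.02265083]), np.float64(0.004188300760972648)) (array([ 0.45640641, -0.18404826,  0.01798557]), np.float64(0.0005000635359999386)) (array([ 0.43917429, -0.40805245,  0.02215863]), np.float64(0.0009760654143857622))
tri fins (array([0.55971227, 0.18261914, 0.06663988]), np.float64(0.0030162397539756757)) (array([0.55755423, 0.24445917, 0.06919064]), np.float64(0.004711832916742422))
```

```bash
cat >> h.py <<'E'
def mv(*tg):
    """tg: (x,y,z,psi_deg) world targets; tool y at psi, pointing down"""
    o=readout.observe();R0=Ro.from_rotvec(o["ee_rot"]);p=np.array(o["position"])
    for x,y,z,psi in tg:
        a=np.radians(psi);yy=np.array([np.cos(a),np.sin(a),0]);zz=np.array([0,0,-1.]);
        R=np.array([np.cross(yy,zz),yy,zz]).T
        print("turn",np.round((R0.inv()*Ro.from_matrix(R)).as_rotvec(),3).tolist(),"cm",np.round(R0.inv().apply(np.array([x,y,z])-p)*100,2).tolist())
E
python3 - <<'E'
from h import *
mv((.46,.22,.25,20),(.46,-.02,.25,-5),(.40,-.22,.23,-30))
i=cams.camera_info("wrist");c=-np.array(i["R"]).T@i["t"];o=readout.observe()
print(Ro.from_rotvec(o["ee_rot"]).inv().apply(c-o["position"]),Ro.from_rotvec(o["ee_rot"]).inv().apply(np.array(i["R"])[2]))
E
```

```text
turn [-0.001, 0.001, 0.938] cm [-38.0, -28.46, -5.7]
turn [-0.001, 0.001, 1.374] cm [-44.72, -51.5, -5.67]
turn [-0.001, 0.001, 1.81] cm [-44.56, -72.38, -3.65]
[ 8.05348581e-02 -8.28163176e-05 -1.92341535e-01] [-2.98161601e-01 -1.28915085e-04  9.54515397e-01]
```

Emit:
drive_tool:
  commands:
    - [[0, 0, 0.94], [-38, -28.5, -5.7], 1]
    - [[0, 0, 0.94], [-38, -28.5, -5.7], 1]
    - [[0, 0, 0.94], [-38, -28.5, -5.7], 1]
    - [[0, 0, 0.94], [-38, -28.5, -5.7], 1]
    - [[0, 0, 0.94], [-38, -28.5, -5.7], 1]
    - [[0, 0, 0.94], [-38, -28.5, -5.7], 1]
    - [[0, 0, 0.94], [-38, -28.5, -5.7], 1]
    - [[0, 0, 0.94], [-38, -28.5, -5.7], 1]
    - [[0, 0, 0.94], [-38, -28.5, -5.7], 1]
    - [[0, 0, 0.94], [-38, -28.5, -5.7], 1]
    - [[0, 0, 1.37], [-44.7, -51.5, -5.7], 1]
    - [[0, 0, 1.37], [-44.7, -51.5, -5.7], 1]
    - [[0, 0, 1.37], [-44.7, -51.5, -5.7], 1]
    - [[0, 0, 1.37], [-44.7, -51.5, -5.7], 1]
    - [[0, 0, 1.37], [-44.7, -51.5, -5.7], 1]
    - [[0, 0, 1.37], [-44.7, -51.5, -5.7], 1]
    - [[0, 0, 1.81], [-44.6, -72.4, -3.7], 1]
    - [[0, 0, 1.81], [-44.6, -72.4, -3.7], 1]
    - [[0, 0, 1.81], [-44.6, -72.4, -3.7], 1]
    - [[0, 0, 1.81], [-44.6, -72.4, -3.7], 1]

```text
clock: 1.82
position: [0.4172, -0.1428, 0.2364]
ee_rot: [-2.726, -1.562, -0.001]
force: [0.8, -1.2, 0.2]
width: 0.997
gripper_force: 0.0
```

Emit:
drive_tool:
  commands:
    - [[0, 0, 0], [0, 0, 0], 1]
    - [[0, 0, 0], [0, 0, 0], 1]
    - [[0, 0, 0], [0, 0, 0], 1]

```text
clock: 2.07
position: [0.4182, -0.1406, 0.2364]
ee_rot: [-2.72, -1.571, -0.0]
force: [-0.4, 0.9, 0.8]
width: 1.0
gripper_force: 0.0
```

Run:
```python
from h import *
i=cams.camera_info("wrist");im=cams.get_image("wrist");cv2.imwrite("pics/w1.png",im)
mv((.40,-.22,.23,-30))
for n,p in dict(blockc=(.4064,-.219,.076),nose=(.374,-.3225,.02)).items(): print(n,pix(i,p))
```

```text
turn [-0.0, -0.0, 0.002] cm [-7.86, 2.38, 0.63]
blockc [299.33609274 251.07957736]
nose [310.7373806  300.83047298]
```

View pics/w1.png

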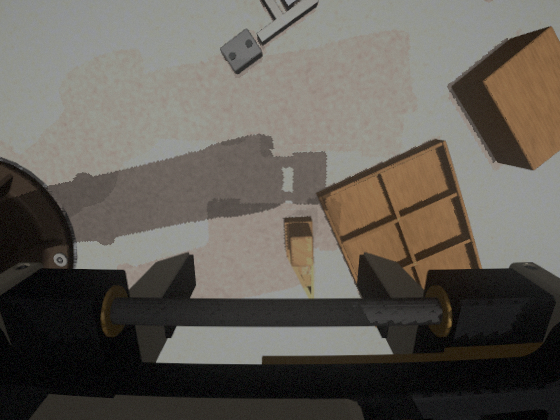

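The wrist picture shows the wedge near (303,255) with its grip block's top around (300,250) and its nose at (311,296), which matches the predicted positions. I'll enlarge it.

Run:
```python
import cv2
a=cv2.imread("pics/w1.png")[205:305,265:345];cv2.imwrite("pics/w1c.png",cv2.resize(a,None,fx=6,fy=6,interpolation=cv2.INTER_CUBIC))
```

```text
(no output)
```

View pics/w1c.png

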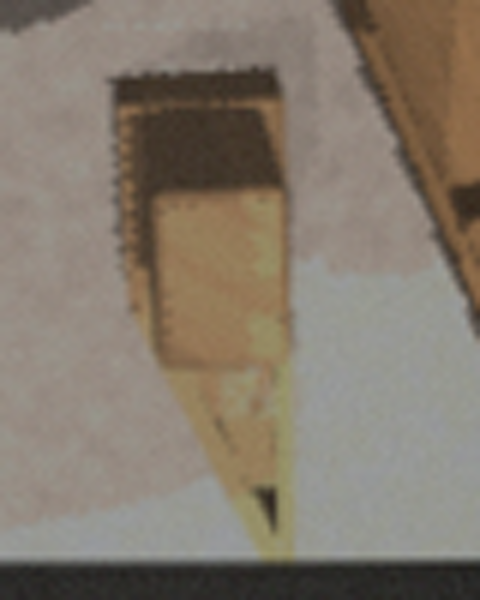

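The block's top corners are at crop (153,192), (285,188), (288,367) and (165,370).

Run:
```python
from h import *
i=cams.camera_info("wrist")
P=np.array([onz(i,(265+u/6-.4,205+v/6-.4),.076) for u,v in((153,192),(285,188),(288,367),(165,370))])
print(P.round(4))
print("len y",np.linalg.norm(P[1]-P[2]),np.linalg.norm(P[0]-P[3]),"x",np.linalg.norm(P[0]-P[1]),np.linalg.norm(P[2]-P[3]))
for a,b in((1,2),(0,3)):
  d=P[a]-P[b];print("yaw(y edge)",np.degrees(np.arctan2(-d[0],d[1])))
for a,b in((1,0),(2,3)):
  d=P[a]-P[b];print("xedge",np.degrees(np.arctan2(d[1],d[0])))
print(P.mean(0))
# tail top back edge z=.022
Q=[onz(i,(265+u/6-.4,205+v/6-.4),.022) for u,v in((115,100),(280,98))];print(Q,np.linalg.norm(Q[0]-Q[1]))
```

```text
[[ 0.4062 -0.1962  0.076 ]
 [ 0.4296 -0.2087  0.076 ]
 [ 0.4116 -0.2441  0.076 ]
 [ 0.3892 -0.2319  0.076 ]]
len y 0.039712141637319245 0.039571408217892935 x 0.026486796706353805 0.025492830012800137
yaw(y edge) -26.90210610441898
yaw(y edge) -25.45716014612124
xedge -28.056637534468504
xedge -28.446341219445138
[ 0.40914955 -0.22021498  0.076     ]
[array([ 0.40150566, -0.1916252 ,  0.022     ]), array([ 0.43432706, -0.20992724,  0.022     ])] 0.03757937155463507
```

Run:
```python
from h import *
mv((.4085,-.220,.12,-27),(.4085,-.220,.034,-27))
```

```text
turn [-0.0, -0.0, -0.05] cm [-7.44, 3.13, 11.63]
turn [-0.0, -0.0, -0.05] cm [-7.44, 3.13, 20.23]
```

Emit:
drive_tool:
  commands:
    - [[0, 0, -0.05], [-7.4, 3.1, 11.6], 0]
    - [[0, 0, -0.05], [-7.4, 3.1, 11.6], 0]
    - [[0, 0, -0.05], [-7.4, 3.1, 11.6], 0]
    - [[0, 0, -0.05], [-7.4, 3.1, 11.6], 0]
    - [[0, 0, -0.05], [-7.4, 3.1, 11.6], 0]
    - [[0, 0, -0.05], [-7.4, 3.1, 15.0], 0]
    - [[0, 0, -0.05], [-7.4, 3.1, 18.0], 0]
    - [[0, 0, -0.05], [-7.4, 3.1, 20.2], 0]
    - [[0, 0, -0.05], [-7.4, 3.1, 20.2], 0]
    - [[0, 0, -0.05], [-7.4, 3.1, 20.2], 0]
    - [[0, 0, -0.05], [-7.4, 3.1, 20.2], -1]
    - [[0, 0, -0.05], [-7.4, 3.1, 20.2], -1]
    - [[0, 0, -0.05], [-7.4, 3.1, 20.2], -1]
    - [[0, 0, -0.05], [-7.4, 3.1, 20.2], -1]
    - [[0, 0, -0.05], [-7.4, 3.1, 20.2], -1]
    - [[0, 0, -0.05], [-7.4, 3.1, 20.2], -1]
    - [[0, 0, -0.05], [-7.4, 3.1, 20.2], -1]
  newtons: 40

```text
clock: 3.53
position: [0.4092, -0.2205, 0.0356]
ee_rot: [2.679, 1.639, 0.003]
force: [-1.6, 2.1, 10.6]
width: 0.294
gripper_force: 40.0
```

Emit:
drive_tool:
  commands:
    - [[0, 0, 0], [0, 0, -3], -1]
    - [[0, 0, 0], [0, 0, -6], -1]
    - [[0, 0, 0], [0, 0, -9], -1]
    - [[0, 0, 0], [0, 0, -9], -1]
    - [[0, 0, 0], [0, 0, -9], -1]

```text
clock: 3.95
position: [0.4094, -0.2207, 0.1259]
ee_rot: [2.678, 1.639, 0.005]
force: [0.2, 0.1, -3.0]
width: 0.3
gripper_force: 40.0
```

Run:
```python
from h import *
mv((.45,.0,.125,-10),(.498,.267,.125,3.5))
```

```text
turn [0.004, -0.001, -0.298] cm [21.5, -6.42, 0.1]
turn [0.004, -0.001, -0.533] cm [47.46, -14.3, 0.12]
```

Emit:
drive_tool:
  commands:
    - [[0, 0, -0.3], [10, -3, 0], -1]
    - [[0, 0, -0.3], [21.5, -6.4, 0], -1]
    - [[0, 0, -0.3], [21.5, -6.4, 0], -1]
    - [[0, 0, -0.3], [21.5, -6.4, 0], -1]
    - [[0, 0, -0.3], [21.5, -6.4, 0], -1]
    - [[0, 0, -0.53], [47.5, -14.3, 0], -1]
    - [[0, 0, -0.53], [47.5, -14.3, 0], -1]
    - [[0, 0, -0.53], [47.5, -14.3, 0], -1]
    - [[0, 0, -0.53], [47.5, -14.3, 0], -1]
    - [[0, 0, -0.53], [47.5, -14.3, 0], -1]
    - [[0, 0, -0.53], [47.5, -14.3, 0], -1]
    - [[0, 0, -0.53], [47.5, -14.3, 0], -1]
    - [[0, 0, -0.53], [47.5, -14.3, 0], -1]
    - [[0, 0, -0.53], [47.5, -14.3, 0], -1]
    - [[0, 0, -0.53], [47.5, -14.3, 0], -1]
    - [[0, 0, -0.53], [47.5, -14.3, 0], -1]
    - [[0, 0, -0.53], [47.5, -14.3, 0], -1]
    - [[0, 0, -0.53], [47.5, -14.3, 0], -1]

```text
clock: 5.45
position: [0.4972, 0.2662, 0.1245]
ee_rot: [-2.159, -2.282, 0.0]
force: [-0.5, -0.0, -1.4]
width: 0.297
gripper_force: 40.0
```

Run:
```python
from h import *
i=cams.camera_info("wrist");im=cams.get_image("wrist");cv2.imwrite("pics/w2.png",im)
mv((.498,.267,.125,3.5))
import json;json.dump({k:np.array(v).tolist() for k,v in i.items()},open("w2.json","w"))
cv2.imwrite("pics/w2b.png",cv2.resize(im[:300],(800,429),interpolation=cv2.INTER_CUBIC))
```

```text
turn [-0.0, -0.0, -0.006] cm [0.06, 0.08, -0.05]
```

View pics/w2b.png

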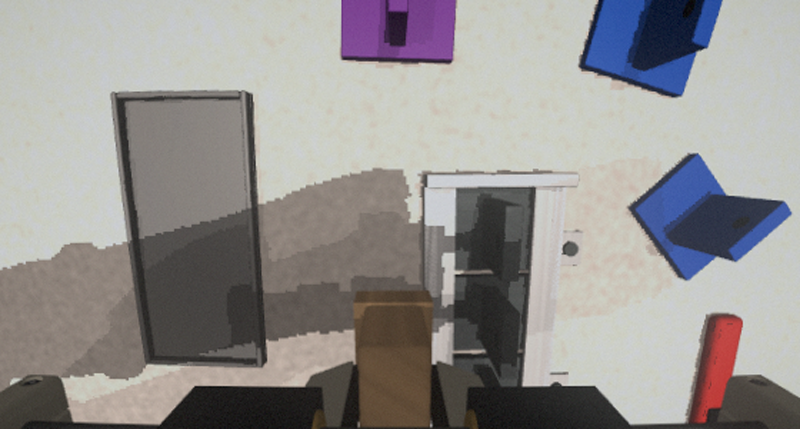

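The wedge's grip block is in the hand at (393,350 in the enlarged view), with the lane's back wall at (427..578,180) and the tray to the left. The gripper hides the gate arm's end. I'll step back to lane y≈0 to see it.

Emit:
drive_tool:
  commands:
    - [[0, 0, -0.006], [-10, 0, -1], -1]
    - [[0, 0, -0.006], [-24, 0, -2], -1]
    - [[0, 0, -0.006], [-24, 0, -2], -1]
    - [[0, 0, -0.006], [-24, 0, -2], -1]
    - [[0, 0, -0.006], [-24, 0, -2], -1]
    - [[0, 0, -0.006], [-24, 0, -2], -1]
    - [[0, 0, -0.006], [-24, 0, -2], -1]
    - [[0, 0, -0.006], [-24, 0, -2], -1]
    - [[0, 0, -0.006], [-24, 0, -2], -1]
    - [[0, 0, -0.006], [-24, 0, -2], -1]

```text
clock: 6.33
position: [0.5107, 0.0291, 0.1443]
ee_rot: [-2.148, -2.292, -0.0]
force: [0.0, 0.3, -1.0]
width: 0.299
gripper_force: 40.0
```

Run:
```python
from h import *
i=cams.camera_info("wrist");im=cams.get_image("wrist");cv2.imwrite("pics/w3.png",im)
import json;json.dump({k:np.array(v).tolist() for k,v in i.items()},open("w3.json","w"))
cv2.imwrite("pics/w3b.png",cv2.resize(im[0:280,150:450],None,fx=2.14,fy=2.14,interpolation=cv2.INTER_CUBIC))
print(readout.observe()["position"])
```

```text
[0.51069946 0.02921412 0.14424729]
```

View pics/w3b.png

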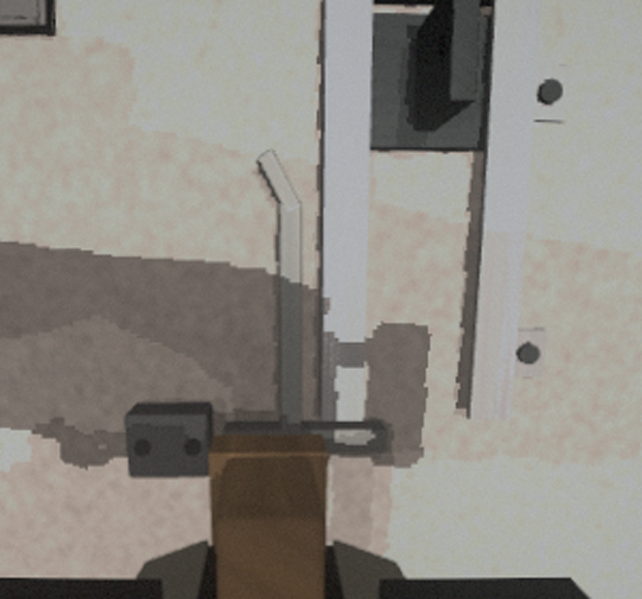

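The close view (2.14× crop) shows the gate arm's end corner at (300,205), the flare tip at (263,155), the wall's outer edge at x≈323, the front foot's plate edge at row 150 and the +x wall's mouth end at (470..512,417).

Run:
```python
from h import *
import json;i=json.load(open("w3.json"))
w=lambda u,v,z:onz(i,(150+(u+.5)/2.14-.5,(v+.5)/2.14-.5),z)
# refine edges by gradient on rows
g=cv2.cvtColor(cv2.imread("pics/w3b.png"),cv2.COLOR_BGR2GRAY).astype(float);g=cv2.GaussianBlur(g,(5,5),0)
d=np.diff(g,axis=1)
print("wall outer", [(r,316+int(np.argmax(np.abs(d[r,316:334])))) for r in range(20,400,40)])
print("lip", [(r,360+int(np.argmax(np.abs(d[r,360:380])))) for r in range(20,330,40)])
print("arm inner", [(r,294+int(np.argmax(np.abs(d[r,294:308])))) for r in range(215,400,25)])
a,b=w(323.5,20,.02),w(322.5,380,.02);v=a-b;print("wall",a,b,np.degrees(np.arctan2(-v[0],v[1])))
a,b=w(371.5,20,.02),w(367.5,320,.02);v=a-b;print("lip",a,b,np.degrees(np.arctan2(-v[0],v[1])))
print("armend",w(300,205,.021),w(300,400,.021),"flare",w(263,155,.021))
print("+x mouth",w(470,418,.02),w(512,418,.02),"foot plate edge",w(372,150,.01),w(487,152,.01))
print("fin top",w(450,100,.073),w(476,100,.073))
```

```text
wall outer [(20, 320), (60, 324), (100, 324), (140, 323), (180, 323), (220, 322), (260, 323), (300, 329), (340, 322), (380, 333)]
lip [(20, 372), (60, 371), (100, 370), (140, 369), (180, 375), (220, 367), (260, 366), (300, 365)]
arm inner [(215, 298), (240, 302), (265, 302), (290, 302), (315, 302), (340, 301), (365, 302), (390, 301)]
wall [0.52205663 0.2080757  0.02      ] [0.53443884 0.05414017 0.02      ] 4.5988363018879115
lip [0.54231234 0.20962014 0.02      ] [0.55294888 0.08369749 0.02      ] 4.828247906904189
armend [0.51768689 0.1321928  0.021     ] [0.52442254 0.04396092 0.021     ] flare [0.49997967 0.15201407 0.021     ]
+x mouth [0.60794016 0.04039206 0.02      ] [0.62872868 0.04180657 0.02      ] foot plate edge [0.54883083 0.15904226 0.01      ] [0.60137964 0.16244066 0.01      ]
fin top [0.56707692 0.16875412 0.073     ] [0.57654712 0.16958864 0.073     ]
```

```bash
cat >> h.py <<'E'
LO=np.array([.5815,.0375]);LY=np.radians(4.5)
def L(x,y): # lane mm -> world
    c,s=np.cos(LY),np.sin(LY);return LO+np.array([c*x-s*y,s*x+c*y])/1000
def W2L(p):
    c,s=np.cos(LY),np.sin(LY);d=(np.array(p[:2])-LO)*1000;return np.array([c*d[0]+s*d[1],-s*d[0]+c*d[1]])
E
python3 - <<'E'
from h import *
mv((*L(-67.5,240),.14,4.5),(*L(-67.5,240),.038,4.5))
E
```

```text
turn [-0.0, -0.0, -0.013] cm [24.27, 0.05, 0.44]
turn [-0.0, -0.0, -0.013] cm [24.27, 0.05, 10.64]
```

Emit:
drive_tool:
  commands:
    - [[0, 0, -0.013], [12, 0, 0.4], -1]
    - [[0, 0, -0.013], [24.3, 0.05, 0.4], -1]
    - [[0, 0, -0.013], [24.3, 0.05, 0.4], -1]
    - [[0, 0, -0.013], [24.3, 0.05, 0.4], -1]
    - [[0, 0, -0.013], [24.3, 0.05, 0.4], -1]
    - [[0, 0, -0.013], [24.3, 0.05, 0.4], -1]
    - [[0, 0, -0.013], [24.3, 0.05, 0.4], -1]
    - [[0, 0, -0.013], [24.3, 0.05, 0.4], -1]
    - [[0, 0, -0.013], [24.3, 0.05, 4], -1]
    - [[0, 0, -0.013], [24.3, 0.05, 7], -1]
    - [[0, 0, -0.013], [24.3, 0.05, 9], -1]
    - [[0, 0, -0.013], [24.3, 0.05, 10.6], -1]
    - [[0, 0, -0.013], [24.3, 0.05, 10.6], -1]
    - [[0, 0, -0.013], [24.3, 0.05, 10.6], -1]
    - [[0, 0, -0.013], [24.3, 0.05, 10.6], -1]

```text
clock: 7.63
position: [0.4965, 0.27, 0.039]
ee_rot: [2.136, 2.303, 0.001]
force: [0.5, 0.3, -2.3]
width: 0.294
gripper_force: 40.0
```

Run:
```python
from h import *
o=readout.observe();print(W2L(o["position"]),o["position"][2])
mv((*L(-67.5,150),.037,4.5),(*L(-67.5,105),.037,4.5))
```

```text
[-66.47385463 238.40673517] 0.03895766817249508
turn [0.001, 0.0, -0.003] cm [-8.84, -0.08, 0.2]
turn [0.001, 0.0, -0.003] cm [-13.34, -0.06, 0.2]
```

Emit:
drive_tool:
  commands:
    - [[0, 0, 0], [-1, -0.1, 0.1], -1]
    - [[0, 0, 0], [-2, -0.1, 0.15], -1]
    - [[0, 0, 0], [-3, -0.1, 0.15], -1]
    - [[0, 0, 0], [-4, -0.1, 0.15], -1]
    - [[0, 0, 0], [-5, -0.1, 0.15], -1]
    - [[0, 0, 0], [-6, -0.1, 0.15], -1]
    - [[0, 0, 0], [-7, -0.1, 0.15], -1]
    - [[0, 0, 0], [-8, -0.1, 0.15], -1]
    - [[0, 0, 0], [-9, -0.1, 0.15], -1]
    - [[0, 0, 0], [-9.5, -0.1, 0.15], -1]
    - [[0, 0, 0], [-10, -0.1, 0.15], -1]
    - [[0, 0, 0], [-10.5, -0.1, 0.15], -1]
    - [[0, 0, 0], [-11, -0.1, 0.15], -1]
    - [[0, 0, 0], [-11.5, -0.1, 0.15], -1]
    - [[0, 0, 0], [-12, -0.1, 0.15], -1]
    - [[0, 0, 0], [-12, -0.1, 0.15], -1]
  newtons: 50

```text
clock: 8.97
position: [0.5059, 0.1493, 0.0377]
ee_rot: [2.136, 2.301, 0.004]
force: [4.1, 0.9, -1.4]
width: 0.296
gripper_force: 50.0
```

Run:
```python
from h import *
o=readout.observe();print(W2L(o["position"]),o["position"][2],o["force"])
mv((*L(-67,105),.037,4.5),)
```

```text
[-66.55851462 117.43194483] 0.03767516351915367 [ 4.0909198   0.93029986 -1.40858582]
turn [0.003, -0.0, -0.004] cm [-1.24, -0.04, 0.07]
```

Emit:
drive_tool:
  commands:
    - [[0, 0, 0], [-0.3, 0, 0.05], -1]
    - [[0, 0, 0], [-0.6, 0, 0.05], -1]
    - [[0, 0, 0], [-0.9, 0, 0.05], -1]
    - [[0, 0, 0], [-1.1, 0, 0.05], -1]
    - [[0, 0, 0], [-1.2, 0, 0.05], -1]
    - [[0, 0, 0], [-1.3, 0, 0.05], -1]
    - [[0, 0, 0], [-1.3, 0, 0.05], -1]
    - [[0, 0, 0], [-1.3, 0, 0.05], -1]

```text
clock: 9.63
position: [0.5058, 0.1377, 0.0367]
ee_rot: [2.135, 2.303, 0.002]
force: [4.9, 3.3, -2.2]
width: 0.299
gripper_force: 50.0
```

Run:
```python
from h import *
o=readout.observe();print(W2L(o["position"]),o["position"][2],o["force"])
```

```text
[-67.57847496 105.81184027] 0.03667857932557532 [ 4.87104116  3.33668164 -2.17309427]
```

Emit:
drive_tool:
  commands:
    - [[0, 0, 0], [-0.15, 0, 0], -1]
    - [[0, 0, 0], [-0.3, 0, 0.05], -1]
    - [[0, 0, 0], [-0.4, 0, 0.05], -1]
    - [[0, 0, 0], [-0.4, 0, 0.05], -1]
    - [[0, 0, 0], [-0.4, 0, 0.05], -1]

```text
clock: 10.05
position: [0.5065, 0.1365, 0.0367]
ee_rot: [-2.133, -2.306, -0.006]
force: [2.7, 9.1, 2.7]
width: 0.299
gripper_force: 50.1
```

Run:
```python
from h import *
o=readout.observe();print(W2L(o["position"]),o["position"][2],o["force"])
```

```text
[-67.01035479 104.60665169] 0.03665041102451754 [2.73354246 9.0709471  2.67290794]
```

Emit:
drive_tool:
  commands:
    - [[0, 0, 0], [0, 0, 0], -0.1]
    - [[0, 0, 0], [0, 0, 0], -0.1]
    - [[0, 0, 0], [0, 0, 0], -0.1]
    - [[0, 0, 0], [0, 0, 0], -0.1]
    - [[0, 0, 0], [0, 0, -3], -0.1]
    - [[0, 0, 0], [0, 0, -7], -0.1]
    - [[0, 0, 0], [0, 0, -12], -0.1]
    - [[0, 0, 0], [0, 0, -12], -0.1]
    - [[0, 0, 0], [-7, 5.7, -14], 0]
    - [[0, 0, 0], [-7, 5.7, -14], 0]
    - [[0, 0, 0], [-7, 5.7, -14], 0]
    - [[0, 0, 0], [-7, 5.7, -14], 0]
    - [[0, 0, 0], [-7, 5.7, -14], 0]
    - [[0, 0, 0], [-7, 5.7, -14], 0]

```text
clock: 11.22
position: [0.5664, 0.0687, 0.1752]
ee_rot: [-2.134, -2.303, 0.002]
force: [-1.1, -0.7, 0.8]
width: 0.501
gripper_force: 0.0
```

Run:
```python
from h import *
import json
i=cams.camera_info("wrist");im=cams.get_image("wrist");cv2.imwrite("pics/w4.png",im)
json.dump({k:np.array(v).tolist() for k,v in i.items()},open("w4.json","w"))
o=readout.observe();print(o["position"],W2L(o["position"]))
a=im[0:300,130:430];cv2.imwrite("pics/w4b.png",cv2.resize(a,None,fx=2,fy=2,interpolation=cv2.INTER_CUBIC))
```

```text
[0.56638395 0.06912591 0.17524538] [-12.58811108  32.7144071 ]
```

View pics/w4b.png

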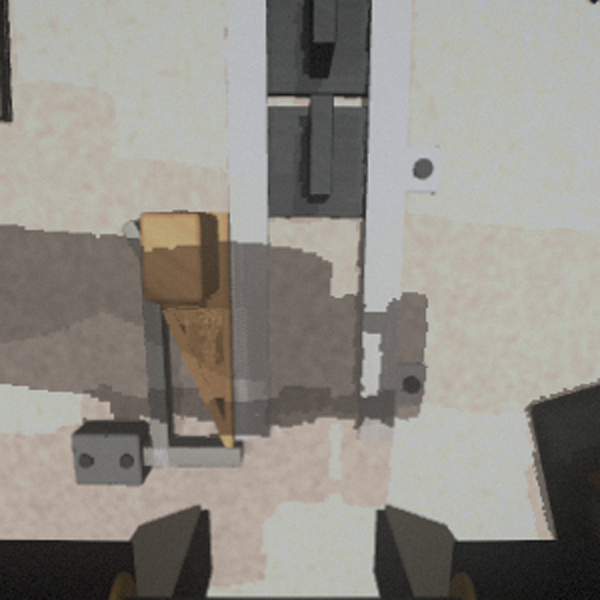

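The wedge is home with its nose at the crossbar (232,445), and the gate is open with the blade ending at (242,455), outside the lane's opening. The front foot's fin top spans cols 309–331 and rows 97–196, and its plate's front edge is at row 216.

Run:
```python
from h import *
import json;i=json.load(open("w4.json"))
w=lambda u,v,z:onz(i,(130+u/2,v/2),z)
for n,p in dict(f1=(309,195,.073),f2=(331,195,.073),b1=(310,97,.073),b2=(333,97,.073),plL=(267,216,.01),plR=(364,216,.01),lipmouth=(268,436,.02),lipR=(360,437,.02),outR=(391,437,.02),wallL=(229,150,.02),wallLb=(232,290,.02),nextpl=(267,94,.01)).items():
  X=w(*p);print(n,X.round(4),W2L(X).round(1))
a=w(268,216,.01);print()
I3=json.load(open("w3.json")) # two-view height of front fin corner: w3b (450,100),(476,100)
for u4,u3 in(((309,195),(450,100)),((331,195),(476,100))):
  print(tri(i,(130+u4[0]/2,u4[1]/2),I3,(150+u3[0]/2.14,u3[1]/2.14)))
mv((*L(0,152),.12,4.5),(*L(0,152),.032,4.5))
```

```text
f1 [0.5666 0.1683 0.073 ] [ -4.6 131.5]
f2 [0.5763 0.169  0.073 ] [  5.2 131.5]
b1 [0.5637 0.2087 0.073 ] [ -4.3 172. ]
b2 [0.5735 0.2094 0.073 ] [  5.6 172. ]
plL [0.5459 0.1598 0.01  ] [-25.9 124.7]
plR [0.5985 0.1639 0.01  ] [ 26.9 124.6]
lipmouth [0.5549 0.0378 0.02  ] [-26.5   2.4]
lipR [0.6083 0.0413 0.02  ] [27.   1.7]
outR [0.6264 0.0427 0.02  ] [45.1  1.6]
wallL [0.5246 0.1909 0.02  ] [-44.7 157.3]
wallLb [0.5299 0.1195 0.02  ] [-45.   85.8]
nextpl [0.5418 0.2211 0.01  ] [-25.2 186.2]

(array([0.56658473, 0.16801212, 0.07586907]), np.float64(0.00018363193303750668))
(array([0.57620707, 0.16890746, 0.07517031]), np.float64(3.6837966656075646e-05))
turn [-0.002, -0.0, -0.002] cm [11.93, 1.25, 5.53]
turn [-0.002, -0.0, -0.002] cm [11.92, 1.27, 14.33]
```

Emit:
drive_tool:
  commands:
    - [[0, 0, 0], [12, 1.25, 5.5], 0]
    - [[0, 0, 0], [12, 1.25, 5.5], 0]
    - [[0, 0, 0], [12, 1.25, 5.5], 0]
    - [[0, 0, 0], [12, 1.25, 5.5], 0]
    - [[0, 0, 0], [12, 1.25, 5.5], 0]
    - [[0, 0, 0], [12, 1.25, 9], 0]
    - [[0, 0, 0], [12, 1.25, 12], 0]
    - [[0, 0, 0], [12, 1.25, 14.3], 0]
    - [[0, 0, 0], [12, 1.25, 14.3], 0]
    - [[0, 0, 0], [12, 1.25, 14.3], 0]
    - [[0, 0, 0], [12, 1.25, 14.3], -1]
    - [[0, 0, 0], [12, 1.25, 14.3], -1]
    - [[0, 0, 0], [12, 1.25, 14.3], -1]
    - [[0, 0, 0], [12, 1.25, 14.3], -1]
    - [[0, 0, 0], [12, 1.25, 14.3], -1]
    - [[0, 0, 0], [12, 1.25, 14.3], -1]
    - [[0, 0, 0], [12, 1.25, 14.3], -1]
    - [[0, 0, 0], [12, 1.25, 14.3], -1]
  newtons: 40

```text
clock: 12.77
position: [0.5707, 0.1888, 0.0331]
ee_rot: [-2.135, -2.304, 0.0]
force: [-2.0, -0.1, 3.8]
width: 0.1
gripper_force: 40.0
```

Run:
```python
from h import *
o=readout.observe();print(W2L(o["position"]))
mv((*L(0.3,-58),o["position"][2],4.5))
```

```text
[  1.07951954 151.67511948]
turn [-0.0, -0.0, -0.003] cm [-20.97, -0.02, -0.0]
```

Emit:
drive_tool:
  commands:
    - [[0, 0, 0], [-1, 0, 0], -1]
    - [[0, 0, 0], [-2.5, 0, 0], -1]
    - [[0, 0, 0], [-4, -0.05, 0], -1]
    - [[0, 0, 0], [-6, -0.05, 0], -1]
    - [[0, 0, 0], [-8, -0.05, 0], -1]
    - [[0, 0, 0], [-10, -0.05, 0], -1]
    - [[0, 0, 0], [-12, -0.05, 0], -1]
    - [[0, 0, 0], [-14, -0.05, 0], -1]
    - [[0, 0, 0], [-16, -0.05, 0], -1]
    - [[0, 0, 0], [-18, -0.05, 0], -1]
    - [[0, 0, 0], [-20, -0.05, 0], -1]
    - [[0, 0, 0], [-22, -0.05, 0], -1]
    - [[0, 0, 0], [-22, -0.05, 0], -1]
    - [[0, 0, 0], [-22, -0.05, 0], -1]

```text
clock: 13.93
position: [0.5868, -0.0337, 0.033]
ee_rot: [2.14, 2.299, -0.001]
force: [-0.3, 0.5, 0.7]
width: 0.001
gripper_force: 0.0
```

```bash
cat >> h.py <<'E'
CO=np.array([.5347,-.3018]);CY=np.radians(-4.5)
def C(x,y):
    c,s=np.cos(CY),np.sin(CY);return CO+np.array([c*x-s*y,s*x+c*y])/1000
def W2C(p):
    c,s=np.cos(CY),np.sin(CY);d=(np.array(p[:2])-CO)*1000;return np.array([c*d[0]+s*d[1],-s*d[0]+c*d[1]])
E
python3 - <<'E'
from h import *
o=readout.observe();print(W2L(o["position"]),o["force"])
p=o["position"];mv((p[0],p[1],.095,4.5),(*C(-20,110),.095,-4.5),(*C(43,-74),.095,-4.5))
E
```

```text
[ -0.26657432 -71.39499414] [-0.30800256  0.48300242  0.68816151]
turn [-0.0, 0.001, -0.007] cm [-0.01, -0.0, -6.2]
turn [0.0, 0.001, 0.15] cm [-15.2, -7.45, -6.19]
turn [0.0, 0.001, 0.15] cm [-34.34, -3.98, -6.17]
```

The grip came off the foot during the draw. I'll rise and look.

Emit:
drive_tool:
  commands:
    - [[0, 0, 0], [0, 0, -5], 0]
    - [[0, 0, 0], [0, 0, -9], 0]
    - [[0, 0, 0], [0, 0, -12], 0]
    - [[0, 0, 0], [0, 0, -14], 0]
    - [[0, 0, 0], [0, 0, -14], 0]
    - [[0, 0, 0], [0, 0, -14], 0]

```text
clock: 14.43
position: [0.5878, -0.0299, 0.1739]
ee_rot: [2.133, 2.304, 0.003]
force: [-0.3, -0.3, -0.9]
width: 0.393
gripper_force: 0.0
```

Run:
```python
from h import *
import json
i=cams.camera_info("wrist");im=cams.get_image("wrist");cv2.imwrite("pics/w5.png",im)
json.dump({k:np.array(v).tolist() for k,v in i.items()},open("w5.json","w"))
o=readout.observe();print(o["position"],W2L(o["position"]))
a=im[0:300,130:430];cv2.imwrite("pics/w5b.png",cv2.resize(a,None,fx=2,fy=2,interpolation=cv2.INTER_CUBIC))
```

```text
[ 0.58685284 -0.02986027  0.17259262] [ 5.13110718e-02 -6.75726001e+01]
```

View pics/w5b.png

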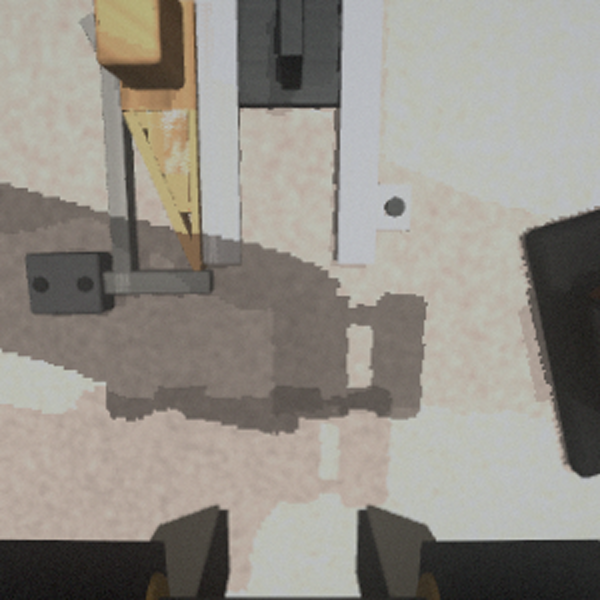

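The foot is still upright in the lane, with its plate's front edge at (240..340,106) and its fin's front end near (290,55). The wedge and gate are fine.

Run:
```python
from h import *
import json;i=json.load(open("w5.json"))
w=lambda u,v,z:onz(i,(130+u/2,v/2),z)
for p in((240,106,.01),(340,106,.01),(279,55,.073),(302,55,.073),(240,262,.02),(336,264,.02)):print(W2L(w(*p)).round(1))
mv((*L(0,110),.12,4.5),(*L(0,150),.033,4.5))
```

```text
[-25.1  80.2]
[27.1 80.1]
[-3.6 88.5]
[ 6.1 88.5]
[-26.    0.7]
[25.5 -0.5]
turn [-0.0, -0.001, -0.002] cm [17.75, -0.03, 5.27]
turn [-0.0, -0.001, -0.002] cm [21.75, -0.04, 13.97]
```

Emit:
drive_tool:
  commands:
    - [[0, 0, 0], [17.7, 0.05, 5], 0]
    - [[0, 0, 0], [17.7, 0.05, 5], 0]
    - [[0, 0, 0], [17.7, 0.05, 5], 0]
    - [[0, 0, 0], [17.7, 0.05, 5], -0.1]
    - [[0, 0, 0], [17.7, 0.05, 5], -0.1]
    - [[0, 0, 0], [17.7, 0.05, 5], -0.1]
    - [[0, 0, 0], [17.7, 0.05, 9], -0.1]
    - [[0, 0, 0], [17.7, 0.05, 12], -0.1]
    - [[0, 0, 0], [17.7, 0.05, 14], -0.1]
    - [[0, 0, 0], [17.7, 0.05, 14], -0.1]
    - [[0, 0, 0], [17.7, 0.05, 14], -0.1]
    - [[0, 0, 0], [17.7, 0.05, 14], -1]
    - [[0, 0, 0], [17.7, 0.05, 14], -1]
    - [[0, 0, 0], [17.7, 0.05, 14], -1]
    - [[0, 0, 0], [17.7, 0.05, 14], -1]
    - [[0, 0, 0], [17.7, 0.05, 14], -1]
    - [[0, 0, 0], [17.7, 0.05, 14], -1]
    - [[0, 0, 0], [17.7, 0.05, 14], -1]
  newtons: 50

```text
clock: 15.98
position: [0.5742, 0.1461, 0.0334]
ee_rot: [-2.135, -2.304, -0.001]
force: [-1.0, -0.2, 4.3]
width: 0.103
gripper_force: 50.0
```

Emit:
drive_tool:
  commands:
    - [[0, 0, 0], [-1, 0, 0], -1]
    - [[0, 0, 0], [-2, 0, 0], -1]
    - [[0, 0, 0], [-3, -0.05, 0], -1]
    - [[0, 0, 0], [-4.5, -0.05, 0], -1]
    - [[0, 0, 0], [-6, -0.05, 0], -1]
    - [[0, 0, 0], [-7.5, -0.05, 0], -1]
    - [[0, 0, 0], [-9, -0.05, 0], -1]
    - [[0, 0, 0], [-9, -0.05, 0], -1]

```text
clock: 16.65
position: [0.5808, 0.0558, 0.0331]
ee_rot: [2.134, 2.305, 0.001]
force: [0.2, -2.3, 0.2]
width: 0.011
gripper_force: 0.0
```

The foot slipped out again. I'll see how far it came before pulling again.

Emit:
drive_tool:
  commands:
    - [[0, 0, 0], [0, 0, -5], 0]
    - [[0, 0, 0], [0, 0, -9], 0]
    - [[0, 0, 0], [-4, 0, -14], 0]
    - [[0, 0, 0], [-8.5, 0, -14], 0]
    - [[0, 0, 0], [-8.5, 0, -14], 0]
    - [[0, 0, 0], [-8.5, 0, -14], 0]
    - [[0, 0, 0], [-8.5, 0, -14], 0]

```text
clock: 17.23
position: [0.587, -0.0316, 0.1734]
ee_rot: [2.141, 2.297, -0.0]
force: [0.0, -0.0, -1.3]
width: 0.462
gripper_force: 0.0
```

Run:
```python
from h import *
import json
i=cams.camera_info("wrist");im=cams.get_image("wrist");cv2.imwrite("pics/w6.png",im)
json.dump({k:np.array(v).tolist() for k,v in i.items()},open("w6.json","w"))
o=readout.observe();print(o["position"],W2L(o["position"]))
g=cv2.cvtColor(im,cv2.COLOR_BGR2GRAY)
for lx in(-20,-12,12,20):
  print(lx,[(y,int(g[tuple(pix(i,[*L(lx,y),.01])[::-1].round().astype(int))])) for y in range(10,130,6)])
a=im[0:300,130:430];cv2.imwrite("pics/w6b.png",cv2.resize(a,None,fx=2,fy=2,interpolation=cv2.INTER_CUBIC))
```

```text
[ 0.58661849 -0.02945354  0.17262721] [ -0.15040068 -67.14874092]
-20 [(10, 182), (16, 180), (22, 177), (28, 178), (34, 179), (40, 178), (46, 179), (52, 180), (58, 179), (64, 81), (70, 81), (76, 83), (82, 76), (88, 84), (94, 82), (100, 84), (106, 82), (112, 77), (118, 182), (124, 179)]
-12 [(10, 180), (16, 181), (22, 185), (28, 179), (34, 181), (40, 182), (46, 174), (52, 181), (58, 162), (64, 83), (70, 83), (76, 77), (82, 81), (88, 84), (94, 82), (100, 79), (106, 80), (112, 81), (118, 187), (124, 183)]
12 [(10, 182), (16, 181), (22, 187), (28, 181), (34, 185), (40, 179), (46, 180), (52, 182), (58, 157), (64, 81), (70, 86), (76, 81), (82, 81), (88, 81), (94, 78), (100, 78), (106, 77), (112, 78), (118, 186), (124, 188)]
20 [(10, 182), (16, 182), (22, 184), (28, 184), (34, 179), (40, 188), (46, 182), (52, 185), (58, 180), (64, 81), (70, 85), (76, 84), (82, 81), (88, 81), (94, 77), (100, 80), (106, 81), (112, 77), (118, 184), (124, 185)]
```

View pics/w6b.png

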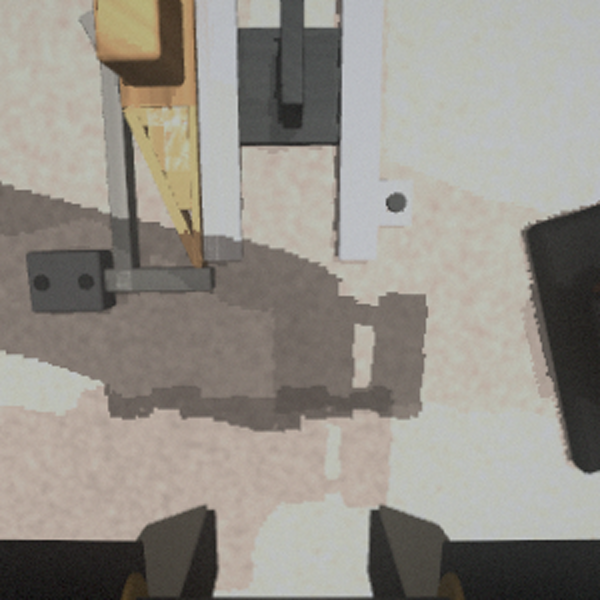

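The foot came 21 mm further, to centre y≈87.5 (front edge at row 145), and stands straight. I'll regrip harder and draw slowly, watching the force.

Run:
```python
from h import *
mv((*L(0.5,87.5),.12,4.5),(*L(0.5,87.5),.029,4.5))
```

```text
turn [-0.0, 0.0, -0.005] cm [15.47, -0.01, 5.26]
turn [-0.0, 0.0, -0.005] cm [15.47, -0.01, 14.36]
```

Emit:
drive_tool:
  commands:
    - [[0, 0, 0], [15.5, 0, 5], -0.1]
    - [[0, 0, 0], [15.5, 0, 5], -0.1]
    - [[0, 0, 0], [15.5, 0, 5], -0.1]
    - [[0, 0, 0], [15.5, 0, 5], -0.1]
    - [[0, 0, 0], [15.5, 0, 5], -0.1]
    - [[0, 0, 0], [15.5, 0, 9], -0.1]
    - [[0, 0, 0], [15.5, 0, 12], -0.1]
    - [[0, 0, 0], [15.5, 0, 14.4], -0.1]
    - [[0, 0, 0], [15.5, 0, 14.4], -0.1]
    - [[0, 0, 0], [15.5, 0, 14.4], -0.1]
    - [[0, 0, 0], [15.5, 0, 14.4], -1]
    - [[0, 0, 0], [15.5, 0, 14.4], -1]
    - [[0, 0, 0], [15.5, 0, 14.4], -1]
    - [[0, 0, 0], [15.5, 0, 14.4], -1]
    - [[0, 0, 0], [15.5, 0, 14.4], -1]
    - [[0, 0, 0], [15.5, 0, 14.4], -1]
    - [[0, 0, 0], [15.5, 0, 14.4], -1]
  newtons: 60

```text
clock: 18.7
position: [0.5757, 0.1261, 0.0296]
ee_rot: [2.135, 2.304, 0.002]
force: [-0.6, 0.1, 5.8]
width: 0.099
gripper_force: 60.0
```

Emit:
drive_tool:
  commands:
    - [[0, 0, 0], [-0.5, 0, 0], -1]
    - [[0, 0, 0], [-1, 0, 0], -1]
    - [[0, 0, 0], [-1.5, 0, 0], -1]

```text
clock: 18.95
position: [0.5768, 0.1125, 0.0297]
ee_rot: [-2.134, -2.305, -0.003]
force: [-4.5, 12.6, 33.7]
width: 0.102
gripper_force: 60.0
```

The tool reads 34 N upward, so the foot is being pressed onto the bench while it drags. There are 5 mm between plate and lips, so I'll lift by about 2.5 mm and draw it free of the bench.

Emit:
drive_tool:
  commands:
    - [[0, 0, 0], [0, 0, -0.15], -1]
    - [[0, 0, 0], [0, 0, -0.25], -1]
    - [[0, 0, 0], [0, 0, -0.25], -1]
    - [[0, 0, 0], [0, 0, -0.25], -1]

```text
clock: 19.28
position: [0.576, 0.1107, 0.031]
ee_rot: [-2.136, -2.304, 0.001]
force: [0.2, 0.1, -2.2]
width: 0.103
gripper_force: 60.0
```

Emit:
drive_tool:
  commands:
    - [[0, 0, 0], [-0.7, 0, 0], -1]
    - [[0, 0, 0], [-1.4, 0, 0], -1]
    - [[0, 0, 0], [-2.1, 0, 0], -1]

```text
clock: 19.53
position: [0.5779, 0.0889, 0.0312]
ee_rot: [2.136, 2.304, -0.001]
force: [1.4, -0.0, -2.1]
width: 0.102
gripper_force: 60.0
```

Emit:
drive_tool:
  commands:
    - [[0, 0, 0], [-1, 0, 0], -1]
    - [[0, 0, 0], [-2.5, 0, 0], -1]
    - [[0, 0, 0], [-4, 0, 0], -1]
    - [[0, 0, 0], [-5.5, 0, 0], -1]
    - [[0, 0, 0], [-7, 0, 0], -1]
    - [[0, 0, 0], [-8.5, 0, 0], -1]
    - [[0, 0, 0], [-10, 0, 0], -1]
    - [[0, 0, 0], [-11.5, 0, 0], -1]
    - [[0, 0, 0], [-12, 0, 0], -1]
    - [[0, 0, 0], [-12, 0, 0], -1]
    - [[0, 0, 0], [-12, 0, -2], -1]
    - [[0, 0, 0], [-12, 0, -5], -1]
    - [[0, 0, 0], [-12, 0, -6], -1]
    - [[0, 0, 0], [-12, 0, -6], -1]
    - [[0, 0, 0], [-12, 0, -6], -1]

```text
clock: 20.78
position: [0.5873, -0.0287, 0.0913]
ee_rot: [2.134, 2.305, 0.002]
force: [-0.5, -0.2, -2.3]
width: 0.098
gripper_force: 60.0
```

Run:
```python
from h import *
o=readout.observe();print(W2L(o["position"]),o["width"],o["force"])
mv((*C(-20,120),.091,-4.5),(*C(43,-74),.091,-4.5))
```

```text
[  0.56197751 -66.49354395] 0.09768045693376497 [-0.47023672 -0.2455978  -2.28179337]
turn [0.001, -0.001, 0.156] cm [-14.66, -7.46, 0.02]
turn [0.001, -0.001, 0.156] cm [-34.8, -4.24, 0.01]
```

Emit:
drive_tool:
  commands:
    - [[0, 0, 0.156], [-7, -3, -1], -1]
    - [[0, 0, 0.156], [-16, -5, -1.5], -1]
    - [[0, 0, 0.156], [-35, -4.2, -1.5], -1]
    - [[0, 0, 0.156], [-35, -4.2, -1.5], -1]
    - [[0, 0, 0.156], [-35, -4.2, -1.5], -1]
    - [[0, 0, 0.156], [-35, -4.2, -1.5], -1]
    - [[0, 0, 0.156], [-35, -4.2, -1.5], -1]
    - [[0, 0, 0.156], [-35, -4.2, -1.5], -1]
    - [[0, 0, 0.156], [-35, -4.2, -1.5], -1]
    - [[0, 0, 0.156], [-35, -4.2, -1.5], -1]
    - [[0, 0, 0.156], [-35, -4.2, -1.5], -1]
    - [[0, 0, 0.156], [-35, -4.2, -1.5], -1]
    - [[0, 0, 0.156], [-35, -4.2, -1.5], -1]
    - [[0, 0, 0.156], [-35, -4.2, -1.5], -1]

```text
clock: 21.95
position: [0.5723, -0.3798, 0.1058]
ee_rot: [-2.305, -2.132, -0.001]
force: [0.4, 0.6, -1.5]
width: 0.103
gripper_force: 60.0
```

Run:
```python
from h import *
import json
i=cams.camera_info("wrist");im=cams.get_image("wrist");cv2.imwrite("pics/w7.png",im)
json.dump({k:np.array(v).tolist() for k,v in i.items()},open("w7.json","w"))
o=readout.observe();print(o["position"],W2C(o["position"]),o["width"])
a=im[0:320,60:490];cv2.imwrite("pics/w7b.png",cv2.resize(a,None,fx=1.86,fy=1.86,interpolation=cv2.INTER_CUBIC))
```

```text
[ 0.57225851 -0.38011794  0.10607175] [ 43.58747952 -75.12970423] 0.10264751134061384
```

View pics/w7b.png

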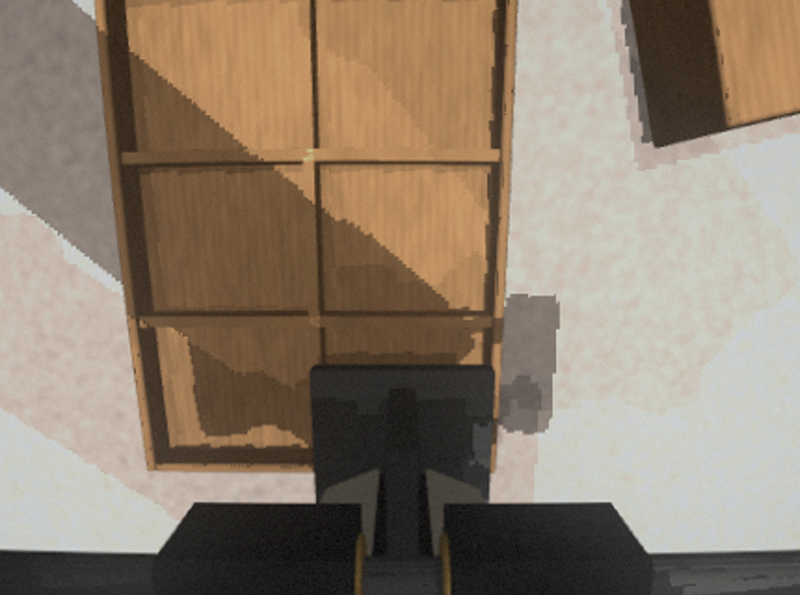

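The held foot is over its cell, with the plate's edge at (312..495,368). The divider crossings are at (309,158) and (315,322), and the carton's outer corner is at (148,470).

Run:
```python
from h import *
import json;i=json.load(open("w7.json"))
w=lambda u,v,z:onz(i,(60+u/1.86,v/1.86),z)
for n,p in dict(j2=(309,158,.028),j1=(315,322,.028),corner=(148,470,.028),lw=(100,30,.028),rw=(516,30,.028),lw2=(122,290,.028),rw2=(504,290,.028)).items():
  X=w(*p);print(n,X.round(4),W2C(X).round(1))
for z in(.06,.07,.08,.09): print("plate front",z,W2C(w(312,368,z)),W2C(w(495,368,z)))
```

```text
j2 [ 0.5408 -0.2693  0.028 ] [ 3.5 32.9]
j1 [ 0.535  -0.3411  0.028 ] [  3.4 -39.2]
corner [ 0.4401 -0.4094  0.028 ] [ -85.9 -114.7]
lw [ 0.4575 -0.2084  0.028 ] [-84.3  87. ]
rw [ 0.6325 -0.225   0.028 ] [91.5 84.2]
lw2 [ 0.4464 -0.3185  0.028 ] [-86.7 -23.6]
rw2 [ 0.6234 -0.3331  0.028 ] [ 90.9 -24.3]
plate front 0.06 [  6.13853388 -53.33767379] [ 83.15736198 -53.28250547]
plate front 0.07 [  7.72529686 -50.86103571] [ 81.51084939 -50.80818337]
plate front 0.08 [  9.31205985 -48.38439762] [ 79.86433679 -48.33386127]
plate front 0.09 [ 10.89882283 -45.90775954] [ 78.2178242  -45.85953917]
```

```bash
sed -i 's/^CO=.*/CO=np.array([.5373,-.3042]);CY=np.radians(-4.8)/' h.py
python3 - <<'E'
from h import *
mv((*C(43,-74),.1,-4.8),(*C(43,-74),.0355,-4.8))
E
```

```text
turn [-0.0, -0.001, 0.006] cm [-0.13, 0.18, 0.61]
turn [-0.0, -0.001, 0.006] cm [-0.14, 0.18, 7.06]
```

Emit:
drive_tool:
  commands:
    - [[0, 0, 0.006], [-0.1, 0.2, 1], -1]
    - [[0, 0, 0.006], [-0.1, 0.2, 3], -1]
    - [[0, 0, 0.006], [-0.1, 0.2, 5], -1]
    - [[0, 0, 0.006], [-0.1, 0.2, 6.3], -1]
    - [[0, 0, 0.006], [-0.1, 0.2, 7.0], -1]
    - [[0, 0, 0.006], [-0.1, 0.2, 7.0], -1]
    - [[0, 0, 0.006], [-0.1, 0.2, 7.0], -1]

```text
clock: 22.58
position: [0.5738, -0.383, 0.0364]
ee_rot: [2.315, 2.124, -0.0]
force: [-0.1, -0.4, -2.2]
width: 0.103
gripper_force: 60.0
```

Emit:
drive_tool:
  commands:
    - [[0, 0, 0], [0, 0, 0.08], -1]
    - [[0, 0, 0], [0, 0, 0.08], -0.2]
    - [[0, 0, 0], [0, 0, 0.08], -0.2]
    - [[0, 0, 0], [0, 0, 0.08], -0.2]
    - [[0, 0, 0], [0, 0, 0], -0.2]
    - [[0, 0, 0], [0, 0, -4], -0.2]
    - [[0, 0, 0], [0, 0, -8], -0.2]
    - [[0, 0, 0], [0, 0, -10], -0.2]
    - [[0, 0, 0], [0, 0, -10], -0.2]

```text
clock: 23.33
position: [0.5761, -0.3855, 0.1427]
ee_rot: [2.309, 2.118, 0.004]
force: [0.2, 0.1, 0.6]
width: 0.399
gripper_force: 0.0
```

Run:
```python
from h import *
mv((*L(0.5,-60),.14,4.5),(*L(0.5,213.5),.14,4.5),(*L(0.5,213.5),.031,4.5))
o=readout.observe();print(o["position"],o["width"])
T=cams.camera_info("top");im=cams.get_image("top");cv2.imwrite("pics/t2.png",im)
h=cv2.inRange(im,(0,0,0),(75,75,75))
u0=pix(T,[*C(43,-74),.04]).astype(int);m=h[u0[1]-30:u0[1]+30,u0[0]-30:u0[0]+30];ys,xs=np.nonzero(m);print(u0,len(xs),xs.mean()-30,ys.mean()-30)
```

```text
turn [0.008, 0.005, -0.165] cm [36.28, -2.08, 0.1]
turn [0.008, 0.005, -0.165] cm [63.26, -6.57, -0.05]
turn [0.008, 0.005, -0.165] cm [63.3, -6.65, 10.85]
[ 0.57609629 -0.38547142  0.14266848] 0.3989199228984082
[435 185] 1458 -1.0281207133058992 4.834019204389577
```

Emit:
drive_tool:
  commands:
    - [[0.008, 0.005, -0.165], [12, -1, 0], -0.1]
    - [[0.008, 0.005, -0.165], [36, -2, 0], -0.1]
    - [[0.008, 0.005, -0.165], [36, -2, 0], -0.1]
    - [[0.008, 0.005, -0.165], [36, -2, 0], -0.1]
    - [[0.008, 0.005, -0.165], [36, -2, 0], -0.1]
    - [[0.008, 0.005, -0.165], [36, -2, 0], -0.1]
    - [[0.008, 0.005, -0.165], [36, -2, 0], -0.1]
    - [[0.008, 0.005, -0.165], [36, -2, 0], -0.1]
    - [[0.008, 0.005, -0.165], [36, -2, 0], -0.1]
    - [[0.008, 0.005, -0.165], [63.3, -6.6, 0], -0.1]
    - [[0.008, 0.005, -0.165], [63.3, -6.6, 0], -0.1]
    - [[0.008, 0.005, -0.165], [63.3, -6.6, 0], -0.1]
    - [[0.008, 0.005, -0.165], [63.3, -6.6, 0], -0.1]
    - [[0.008, 0.005, -0.165], [63.3, -6.6, 0], -0.1]
    - [[0.008, 0.005, -0.165], [63.3, -6.6, 0], -0.1]
    - [[0.008, 0.005, -0.165], [63.3, -6.6, 0], -0.1]
    - [[0.008, 0.005, -0.165], [63.3, -6.6, 0], -0.1]
    - [[0.008, 0.005, -0.165], [63.3, -6.6, 0], -0.1]
    - [[0.008, 0.005, -0.165], [63.3, -6.6, 0], -0.1]
    - [[0.008, 0.005, -0.165], [63.3, -6.6, 0], -0.1]

```text
clock: 25.05
position: [0.5625, 0.2513, 0.136]
ee_rot: [-2.129, -2.298, 0.005]
force: [0.6, -0.2, 1.6]
width: 0.451
gripper_force: 0.0
```

Run:
```python
from h import *
o=readout.observe();print(W2L(o["position"]),o["position"],o["width"])
mv((*L(0.5,213.5),.031,4.5))
T=cams.camera_info("top");im=cams.get_image("top");cv2.imwrite("pics/t3.png",im)
# dark, non-orange pixels within the carton area
hsv=cv2.cvtColor(im,cv2.COLOR_BGR2HSV);m=(hsv[...,1]<70)&(hsv[...,2]<110)
u0=pix(T,[*C(43,-74),.01]);yy,xx=np.nonzero(m);k=(abs(xx-u0[0])<22)&(abs(yy-u0[1])<25)
from collections import Counter
print(u0,k.sum(),xx[k].min(),xx[k].max(),yy[k].min(),yy[k].max())
a=im[150:290,120:470];cv2.imwrite("pics/t3c.png",cv2.resize(a,None,fx=2.28,fy=2.28,interpolation=cv2.INTER_CUBIC))
```

```text
[ -2.18462093 214.5973914 ] [0.562485   0.25126446 0.13604479] 0.45106695413186826
turn [-0.008, -0.004, -0.002] cm [-0.16, 0.35, 10.5]
[431.2698757  188.23448855] 634 420 450 174 202
```

View pics/t3c.png

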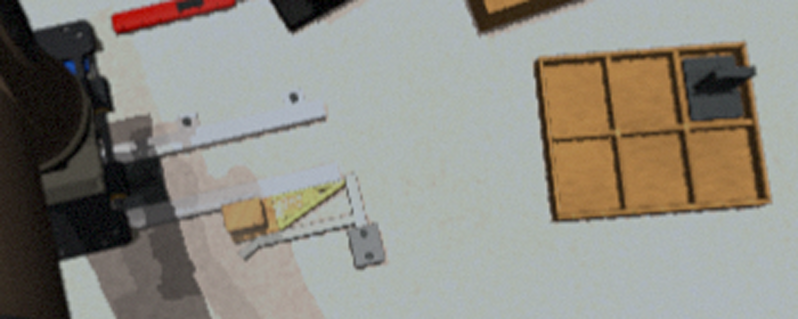

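The first foot stands in the top-right cell (715,85), and the wedge still holds the gate. Now I'll grip the second foot.

Emit:
drive_tool:
  commands:
    - [[-0.008, -0.004, 0], [-0.15, 0.3, 2], -0.1]
    - [[-0.008, -0.004, 0], [-0.15, 0.35, 5], -0.1]
    - [[-0.008, -0.004, 0], [-0.15, 0.35, 8], -0.1]
    - [[-0.008, -0.004, 0], [-0.15, 0.35, 10.5], -0.1]
    - [[-0.008, -0.004, 0], [-0.15, 0.35, 10.5], -0.1]
    - [[-0.008, -0.004, 0], [-0.15, 0.35, 10.5], -0.1]
    - [[-0.008, -0.004, 0], [-0.15, 0.35, 10.5], -1]
    - [[-0.008, -0.004, 0], [-0.15, 0.35, 10.5], -1]
    - [[-0.008, -0.004, 0], [-0.15, 0.35, 10.5], -1]
    - [[-0.008, -0.004, 0], [-0.15, 0.35, 10.5], -1]
    - [[-0.008, -0.004, 0], [-0.15, 0.35, 10.5], -1]
    - [[-0.008, -0.004, 0], [-0.15, 0.35, 10.5], -1]
    - [[-0.008, -0.004, 0], [-0.15, 0.35, 10.5], -1]
    - [[-0.008, -0.004, 0], [-0.15, 0.35, 10.35], -1]
    - [[-0.008, -0.004, 0], [-0.15, 0.35, 10.25], -1]
    - [[-0.008, -0.004, 0], [-0.15, 0.35, 10.25], -1]
    - [[-0.008, -0.004, 0], [-0.15, 0.35, 10.25], -1]

```text
clock: 26.52
position: [0.5648, 0.2525, 0.0336]
ee_rot: [-2.131, -2.307, -0.001]
force: [0.4, 0.1, -3.8]
width: 0.1
gripper_force: 60.0
```

Run:
```python
from h import *
o=readout.observe();print(W2L(o["position"]),o["position"][2],o["force"])
mv((*L(0.3,-62),o["position"][2],4.5))
```

```text
[  0.23653318 215.66166747] 0.03360172520873664 [ 0.43697874  0.136899   -3.78910017]
turn [-0.0, -0.001, 0.0] cm [-27.77, -0.0, -0.04]
```

Emit:
drive_tool:
  commands:
    - [[0, 0, 0], [-1, 0, 0], -1]
    - [[0, 0, 0], [-2.5, 0, 0], -1]
    - [[0, 0, 0], [-4, 0, 0], -1]
    - [[0, 0, 0], [-6, 0, 0], -1]
    - [[0, 0, 0], [-8, 0, 0], -1]
    - [[0, 0, 0], [-10, 0, 0], -1]

```text
clock: 27.02
position: [0.573, 0.1495, 0.0338]
ee_rot: [-2.134, -2.305, -0.001]
force: [-0.5, -0.4, -2.7]
width: 0.099
gripper_force: 60.0
```

Emit:
drive_tool:
  commands:
    - [[0, 0, 0], [-2, 0, 0], -1]
    - [[0, 0, 0], [-4, 0, 0], -1]
    - [[0, 0, 0], [-6, 0, 0], -1]
    - [[0, 0, 0], [-8, 0, 0], -1]
    - [[0, 0, 0], [-10, 0, 0], -1]
    - [[0, 0, 0], [-12, 0, 0], -1]
    - [[0, 0, 0], [-14, 0, 0], -1]
    - [[0, 0, 0], [-16, 0, 0], -1]
    - [[0, 0, 0], [-18.3, 0, 0], -1]
    - [[0, 0, 0], [-18.3, 0, 0], -1]
    - [[0, 0, 0], [-18.3, 0, 0], -1]
    - [[0, 0, 0], [-18.3, 0, -2], -1]
    - [[0, 0, 0], [-18.3, 0, -5], -1]
    - [[0, 0, 0], [-18.3, 0, -6], -1]
    - [[0, 0, 0], [-18.3, 0, -6], -1]
    - [[0, 0, 0], [-18.3, 0, -6], -1]

```text
clock: 28.35
position: [0.5874, -0.0293, 0.0934]
ee_rot: [-2.131, -2.307, -0.004]
force: [-0.2, 0.4, -3.2]
width: 0.098
gripper_force: 60.0
```

Run:
```python
from h import *
o=readout.observe();print(W2L(o["position"]),o["width"],o["force"],o["position"][2])
mv((*C(0,90),.1,-4.8),(*C(43,0),.1,-4.8))
```

```text
[  0.64369014 -67.08964736] 0.0982859310032504 [-0.24249988  0.39974855 -3.16207869] 0.09337948744295782
turn [0.001, -0.002, 0.163] cm [-18.12, -5.71, -0.71]
turn [0.001, -0.002, 0.163] cm [-27.7, -2.93, -0.72]
```

Emit:
drive_tool:
  commands:
    - [[0, 0, 0.163], [-8, -3, -1], -1]
    - [[0, 0, 0.163], [-18, -5, -1], -1]
    - [[0, 0, 0.163], [-27.6, -2.9, -1], -1]
    - [[0, 0, 0.163], [-27.6, -2.9, -1], -1]
    - [[0, 0, 0.163], [-27.6, -2.9, -1], -1]
    - [[0, 0, 0.163], [-27.6, -2.9, -1], -1]
    - [[0, 0, 0.163], [-27.6, -2.9, -1], -1]
    - [[0, 0, 0.163], [-27.6, -2.9, -1], -1]
    - [[0, 0, 0.163], [-27.6, -2.9, -1], -1]
    - [[0, 0, 0.163], [-27.6, -2.9, -1], -1]
    - [[0, 0, 0.163], [-27.6, -2.9, -1], -1]

```text
clock: 29.27
position: [0.5802, -0.3046, 0.1016]
ee_rot: [-2.308, -2.126, -0.002]
force: [0.3, 1.0, -2.2]
width: 0.102
gripper_force: 60.0
```

Run:
```python
from h import *
o=readout.observe();print(W2C(o["position"]),o["width"],o["position"][2])
mv((*C(43,1),.1,-4.8),(*C(43,1),.0375,-4.8))
```

```text
[42.74841893  3.14688035] 0.10168958462998322 0.1016343503446462
turn [-0.002, -0.004, 0.002] cm [-0.22, 0.03, 0.16]
turn [-0.002, -0.004, 0.002] cm [-0.24, 0.03, 6.41]
```

Emit:
drive_tool:
  commands:
    - [[0, 0, 0], [-0.25, 0, 1], -1]
    - [[0, 0, 0], [-0.25, 0, 3], -1]
    - [[0, 0, 0], [-0.25, 0, 5], -1]
    - [[0, 0, 0], [-0.25, 0, 6], -1]
    - [[0, 0, 0], [-0.25, 0, 6.45], -1]
    - [[0, 0, 0], [-0.25, 0, 6.45], -1]
    - [[0, 0, 0], [-0.25, 0, 6.45], -1]
    - [[0, 0, 0], [-0.25, 0, 6.45], -0.2]
    - [[0, 0, 0], [-0.25, 0, 6.45], -0.2]
    - [[0, 0, 0], [-0.25, 0, 6.45], -0.2]
    - [[0, 0, 0], [-0.25, 0, 6.3], -0.2]
    - [[0, 0, 0], [-0.25, 0, 2], -0.2]
    - [[0, 0, 0], [-0.25, 0, -2], -0.2]
    - [[0, 0, 0], [-0.25, 0, -4], -0.2]
    - [[0, 0, 0], [-0.25, 0, -4], -0.2]
    - [[0, 0, 0], [-0.25, 0, -4], -0.2]

```text
clock: 30.6
position: [0.581, -0.3101, 0.1448]
ee_rot: [2.311, 2.125, 0.005]
force: [0.2, 0.5, 0.0]
width: 0.402
gripper_force: 0.0
```

Run:
```python
from h import *
mv((*L(0.5,-60),.14,4.5),(*L(0.5,275.5),.14,4.5))
o=readout.observe();print(o["position"],o["width"])
```

```text
turn [0.004, -0.0, -0.163] cm [28.73, -1.85, 0.5]
turn [0.004, -0.0, -0.163] cm [61.84, -7.28, 0.51]
[ 0.5810041  -0.31014665  0.14484299] 0.40199042988277633
```

Emit:
drive_tool:
  commands:
    - [[0.004, 0, -0.163], [12, -1, 0], -0.1]
    - [[0.004, 0, -0.163], [29, -1.8, 0], -0.1]
    - [[0.004, 0, -0.163], [29, -1.8, 0], -0.1]
    - [[0.004, 0, -0.163], [29, -1.8, 0], -0.1]
    - [[0.004, 0, -0.163], [29, -1.8, 0], -0.1]
    - [[0.004, 0, -0.163], [29, -1.8, 0], -0.1]
    - [[0.004, 0, -0.163], [29, -1.8, 0], -0.1]
    - [[0.004, 0, -0.163], [61.8, -7.3, 0], -0.1]
    - [[0.004, 0, -0.163], [61.8, -7.3, 0], -0.1]
    - [[0.004, 0, -0.163], [61.8, -7.3, 0], -0.1]
    - [[0.004, 0, -0.163], [61.8, -7.3, 0], -0.1]
    - [[0.004, 0, -0.163], [61.8, -7.3, 0], -0.1]
    - [[0.004, 0, -0.163], [61.8, -7.3, 0], -0.1]
    - [[0.004, 0, -0.163], [61.8, -7.3, 0], -0.1]
    - [[0.004, 0, -0.163], [61.8, -7.3, 0], -0.1]
    - [[0.004, 0, -0.163], [61.8, -7.3, 0], -0.1]
    - [[0.004, 0, -0.163], [61.8, -7.3, 0], -0.1]
    - [[0.004, 0, -0.163], [61.8, -7.3, 0], -0.1]
    - [[0.004, 0, -0.163], [61.8, -7.3, 0], -0.1]
    - [[0.004, 0, -0.163], [61.8, -7.3, 0], -0.1]

```text
clock: 32.27
position: [0.5596, 0.3103, 0.1438]
ee_rot: [-2.133, -2.302, 0.003]
force: [0.3, -0.5, -0.5]
width: 0.446
gripper_force: 0.0
```

Run:
```python
from h import *
import json
i=json.load(open("w2.json"));w=lambda u,v,z:onz(i,(u/1.4286,v/1.4286),z)
print("gap rear",W2L(w(490,271,.01)),"gap front",W2L(w(490,352,.01)),"plate back",W2L(w(480,187,.04)))
print("fin rear front end?",W2L(w(497,258,.073)))
o=readout.observe();print(W2L(o["position"]),o["position"][2])
mv((*L(0.5,275.5),.031,4.5))
T=cams.camera_info("top");im=cams.get_image("top");cv2.imwrite("pics/t4.png",im)
hsv=cv2.cvtColor(im,cv2.COLOR_BGR2HSV);m=((hsv[...,1]<70)&(hsv[...,2]<110)).astype(np.uint8)
a=[pix(T,[*C(x,y),.03]) for x,y in((-85,-110),(85,-110),(85,110),(-85,110))]
k=np.zeros_like(m);cv2.fillConvexPoly(k,np.int32(a),1);n,l,s,c=cv2.connectedComponentsWithStats(m*k);print([(s[j].tolist(),c[j].round(1)) for j in range(1,n) if s[j,4]>60],[pix(T,[*C(43,y),.01]).round(0) for y in(-74,0)])
```

```text
gap rear [  1.73350631 245.68530187] gap front [  4.22218561 184.21097881] plate back [-12.52141317 304.32140669]
fin rear front end? [ -8.10600554 267.23558674]
[ -0.40024492 273.65752698] 0.1437888028653085
turn [-0.004, -0.001, -0.002] cm [0.17, 0.13, 11.28]
[([390, 174, 59, 31, 1244], array([418.2, 188.7]))] [array([431., 188.]), array([402., 190.])]
```

Emit:
drive_tool:
  commands:
    - [[0, 0, 0], [0.2, 0.1, 2], -0.1]
    - [[0, 0, 0], [0.2, 0.1, 5], -0.1]
    - [[0, 0, 0], [0.2, 0.1, 8], -0.1]
    - [[0, 0, 0], [0.2, 0.1, 11.3], -0.1]
    - [[0, 0, 0], [0.2, 0.1, 11.3], -0.1]
    - [[0, 0, 0], [0.2, 0.1, 11.3], -0.1]
    - [[0, 0, 0], [0.2, 0.1, 11.3], -1]
    - [[0, 0, 0], [0.2, 0.1, 11.3], -1]
    - [[0, 0, 0], [0.2, 0.1, 11.3], -1]
    - [[0, 0, 0], [0.2, 0.1, 11.3], -1]
    - [[0, 0, 0], [0.2, 0.1, 11.3], -1]
    - [[0, 0, 0], [0.2, 0.1, 11.3], -1]
    - [[0, 0, 0], [0.2, 0.1, 11.3], -1]
    - [[0, 0, 0], [0.2, 0.1, 11.15], -1]
    - [[0, 0, 0], [0.2, 0.1, 11.05], -1]
    - [[0, 0, 0], [0.2, 0.1, 11.05], -1]
    - [[0, 0, 0], [0.2, 0.1, 11.05], -1]

```text
clock: 33.73
position: [0.5596, 0.3146, 0.0333]
ee_rot: [-2.13, -2.305, 0.002]
force: [0.8, 0.0, -1.2]
width: 0.1
gripper_force: 60.0
```

Run:
```python
from h import *
o=readout.observe();print(W2L(o["position"]),o["position"][2],o["force"])
mv((*L(0.3,-62),o["position"][2],4.5))
```

```text
[-1.00260637e-01  2.77947322e+02] 0.03332165044262939 [ 0.78029043  0.00422619 -1.24541926]
turn [-0.004, -0.002, 0.0] cm [-33.99, 0.03, -0.06]
```

Emit:
drive_tool:
  commands:
    - [[0, 0, 0], [-0.5, 0, -0.05], -1]
    - [[0, 0, 0], [-1.5, 0, -0.05], -1]
    - [[0, 0, 0], [-3, 0, -0.05], -1]
    - [[0, 0, 0], [-4.5, 0, -0.05], -1]
    - [[0, 0, 0], [-6, 0, -0.05], -1]

```text
clock: 34.15
position: [0.5646, 0.252, 0.0339]
ee_rot: [-2.131, -2.304, 0.003]
force: [-0.2, -0.5, -2.6]
width: 0.101
gripper_force: 60.0
```

Emit:
drive_tool:
  commands:
    - [[0, 0, 0], [-2, 0, 0], -1]
    - [[0, 0, 0], [-4, 0, 0], -1]
    - [[0, 0, 0], [-6, 0, 0], -1]
    - [[0, 0, 0], [-8, 0, 0], -1]
    - [[0, 0, 0], [-10, 0, 0], -1]
    - [[0, 0, 0], [-12, 0, 0], -1]
    - [[0, 0, 0], [-14, 0, 0], -1]
    - [[0, 0, 0], [-16, 0, 0], -1]
    - [[0, 0, 0], [-18, 0, 0], -1]
    - [[0, 0, 0], [-20, 0, 0], -1]
    - [[0, 0, 0], [-22, 0, 0], -1]
    - [[0, 0, 0], [-24, 0, 0], -1]
    - [[0, 0, 0], [-26, 0, 0], -1]
    - [[0, 0, 0], [-28.4, 0, 0], -1]
    - [[0, 0, 0], [-28.4, 0, 0], -1]
    - [[0, 0, 0], [-28.4, 0, 0], -1]

```text
clock: 35.48
position: [0.5862, -0.0322, 0.0336]
ee_rot: [-2.136, -2.3, 0.003]
force: [1.1, 0.8, -2.3]
width: 0.096
gripper_force: 60.0
```

Run:
```python
from h import *
o=readout.observe();print(W2L(o["position"]),o["width"],o["force"],o["position"][2])
mv((*C(0,95),.1,-4.8),(*C(43,76),.1,-4.8))
```

```text
[ -0.77212686 -69.8179732 ] 0.09626991075414745 [ 1.05430006  0.81896641 -2.30494368] 0.033565404764684025
turn [-0.003, -0.001, 0.158] cm [-17.38, -5.42, -6.64]
turn [-0.003, -0.001, 0.158] cm [-19.93, -1.47, -6.65]
```

Emit:
drive_tool:
  commands:
    - [[0, 0, 0], [0, 0, -4], -1]
    - [[0, 0, 0], [0, 0, -6.7], -1]
    - [[0, 0, 0.158], [-5, -1, -6.7], -1]
    - [[0, 0, 0.158], [-19.9, -1.5, -6.7], -1]
    - [[0, 0, 0.158], [-19.9, -1.5, -6.7], -1]
    - [[0, 0, 0.158], [-19.9, -1.5, -6.7], -1]
    - [[0, 0, 0.158], [-19.9, -1.5, -6.7], -1]
    - [[0, 0, 0.158], [-19.9, -1.5, -6.7], -1]
    - [[0, 0, 0.158], [-19.9, -1.5, -6.7], -1]
    - [[0, 0, 0.158], [-19.9, -1.5, -6.7], -1]
    - [[0, 0, 0.158], [-19.9, -1.5, -6.7], -1]
    - [[0, 0, 0.158], [-19.9, -1.5, -6.7], -1]

```text
clock: 36.48
position: [0.588, -0.2259, 0.0999]
ee_rot: [-2.301, -2.132, 0.001]
force: [0.6, 0.9, -2.6]
width: 0.1
gripper_force: 60.0
```

Run:
```python
from h import *
o=readout.observe();print(W2C(o["position"]),o["width"],o["position"][2])
mv((*C(43,75.5),.0365,-4.8))
```

```text
[43.98303686 82.24456279] 0.09977630445793055 0.0998741373788235
turn [-0.004, -0.002, 0.007] cm [-0.69, -0.08, 6.34]
```

Emit:
drive_tool:
  commands:
    - [[0, 0, 0], [0, 0, 1], -1]
    - [[0, 0, 0], [0, 0, 2], -1]
    - [[0, 0, 0], [0, 0, 2], -1]
    - [[0, 0, 0], [0, 0, 2], -1]
    - [[0, 0, 0], [0, 0, 2], -1]

```text
clock: 36.9
position: [0.5875, -0.2278, 0.0797]
ee_rot: [-2.304, -2.129, 0.003]
force: [-0.7, 0.1, -2.6]
width: 0.096
gripper_force: 60.0
```

Run:
```python
from h import *
o=readout.observe();print(W2C(o["position"]),o["width"],o["position"][2])
mv((*C(43,75.5),.0365,-4.8))
```

```text
[43.65211986 80.3057076 ] 0.09582012927406496 0.07969160778002574
turn [-0.004, -0.001, 0.005] cm [-0.49, -0.05, 4.32]
```

Emit:
drive_tool:
  commands:
    - [[0, 0, 0], [-0.4, 0, 0], -1]
    - [[0, 0, 0], [-0.4, 0, 1], -1]
    - [[0, 0, 0], [-0.4, 0, 2.5], -1]
    - [[0, 0, 0], [-0.4, 0, 3.5], -1]
    - [[0, 0, 0], [-0.4, 0, 4.3], -1]
    - [[0, 0, 0], [-0.4, 0, 4.3], -1]
    - [[0, 0, 0], [-0.4, 0, 4.3], -1]
    - [[0, 0, 0], [-0.4, 0, 4.3], -1]

```text
clock: 37.57
position: [0.5872, -0.2319, 0.0367]
ee_rot: [-2.305, -2.129, 0.003]
force: [-0.1, -0.1, -2.4]
width: 0.099
gripper_force: 60.0
```

Run:
```python
from h import *
o=readout.observe();print(W2C(o["position"]),o["width"],o["position"][2],o["force"])
```

```text
[43.68847585 76.19608039] 0.0987705848805226 0.03670453077242855 [-0.05810544 -0.11660636 -2.41797095]
```

Emit:
drive_tool:
  commands:
    - [[0, 0, 0], [0, 0, 0.1], -1]
    - [[0, 0, 0], [0, 0, 0.1], -1]
    - [[0, 0, 0], [0, 0, 0.1], -0.2]
    - [[0, 0, 0], [0, 0, 0.1], -0.2]
    - [[0, 0, 0], [0, 0, 0.1], -0.2]
    - [[0, 0, 0], [0, 0, 0], -0.2]
    - [[0, 0, 0], [0, 0, -4], -0.2]
    - [[0, 0, 0], [0, 0, -8], -0.2]
    - [[0, 0, 0], [0, 0, -12], -0.2]
    - [[0, 0, 0], [0, 0, -12], -0.2]
    - [[0, 0, 0], [0, 0, -12], -0.2]

```text
clock: 38.48
position: [0.5893, -0.2329, 0.16]
ee_rot: [2.307, 2.131, 0.002]
force: [-0.3, 0.1, -1.3]
width: 0.401
gripper_force: 0.0
```

Run:
```python
from h import *
mv((*L(-67,40),.18,4.5),)
```

```text
turn [0.002, -0.0, -0.158] cm [29.79, -10.16, -2.0]
```

Emit:
drive_tool:
  commands:
    - [[0, 0, -0.158], [10, -3, -1], 0]
    - [[0, 0, -0.158], [29.8, -10.2, -2], 0]
    - [[0, 0, -0.158], [29.8, -10.2, -2], 0]
    - [[0, 0, -0.158], [29.8, -10.2, -2], 0]
    - [[0, 0, -0.158], [29.8, -10.2, -2], 0]
    - [[0, 0, -0.158], [29.8, -10.2, -2], 0]
    - [[0, 0, -0.158], [29.8, -10.2, -2], 0]
    - [[0, 0, -0.158], [29.8, -10.2, -2], 0]
    - [[0, 0, -0.158], [29.8, -10.2, -2], 0]
    - [[0, 0, -0.158], [29.8, -10.2, -2], 0]
    - [[0, 0, -0.158], [29.8, -10.2, -2], 0]
    - [[0, 0, -0.158], [29.8, -10.2, -2], 0]

```text
clock: 39.48
position: [0.5095, 0.0714, 0.1772]
ee_rot: [-2.132, -2.302, 0.004]
force: [0.7, -0.9, -0.8]
width: 0.5
gripper_force: 0.0
```

Run:
```python
from h import *
import json
i=cams.camera_info("wrist");im=cams.get_image("wrist")
json.dump({k:np.array(v).tolist() for k,v in i.items()},open("w8.json","w"));cv2.imwrite("pics/w8.png",im)
t=cams.get_image("top")
o=readout.observe();print(o["position"],W2L(o["position"]))
a=cv2.resize(t[150:270,330:470],(464,398),interpolation=cv2.INTER_CUBIC)
b=cv2.resize(im[0:300,130:380],(332,398),interpolation=cv2.INTER_CUBIC);cv2.imwrite("pics/m8.png",np.hstack([a,b]))
```

```text
[0.50967722 0.07150406 0.17744725] [-68.93344956  39.53438576]
```

View pics/m8.png

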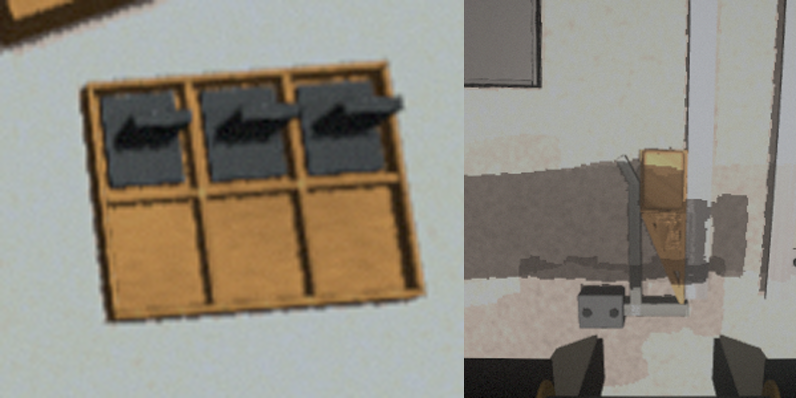

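All three feet stand upright in the three upper cells, and on the right the wedge is still home with its nose at the crossbar (683,303). Next I'll check the block against its expected place and work out the tray pose.

Run:
```python
from h import *
import json
i=json.load(open("w8.json"))
for x,y in((-79,129),(-51,129),(-51,89),(-79,89)):
  u=pix(i,[*L(x,y),.076]);print("expect block top",(x,y),u.round(1),"in m8",(464+(u[0]-130)*1.328,u[1]*1.328))
print("nose exp m8",[(464+(u[0]-130)*1.328,u[1]*1.328) for u in[pix(i,[*L(-48,-4),.022])]])
# tray from w2 (z=.014) : w2b corners
j=json.load(open("w2.json"));w=lambda u,v:onz(j,(u/1.4286,v/1.4286),.014)
P=[w(111,93),w(253,92),w(266,366),w(146,364)];print(np.round(P,4),"centre",np.mean(P,0))
for a,b in((0,3),(1,2)):
  d=P[a]-P[b];print(np.linalg.norm(d),np.degrees(np.arctan2(-d[0],d[1])))
print(np.linalg.norm(P[0]-P[1]),np.linalg.norm(P[2]-P[3]))
mv((*L(-66,105),.12,4.5),(*L(-66,105),.036,4.5))
```

```text
expect block top (-79, 129) [264.8 108.9] in m8 (np.float64(643.0420904414415), np.float64(144.57977532076455))
expect block top (-51, 129) [296.2 108.8] in m8 (np.float64(684.6572687112989), np.float64(144.5228794107507))
expect block top (-51, 89) [295.5 153.9] in m8 (np.float64(683.8188911823665), np.float64(204.33148429027025))
expect block top (-79, 89) [265.3 153.9] in m8 (np.float64(643.6754136811389), np.float64(204.37402755032815))
nose exp m8 [(np.float64(682.1448450798523), np.float64(304.08731965663316))]
[[0.3081 0.3878 0.014 ]
 [0.4017 0.3902 0.014 ]
 [0.4056 0.2027 0.014 ]
 [0.3134 0.1984 0.014 ]] centre [0.3572088  0.29476712 0.014     ]
0.18942236159994402 1.591623695394664
0.18752983272896465 1.1851896147105654
0.09365806846078088 0.09234306171181196
turn [-0.004, -0.001, -0.002] cm [6.54, 0.3, 5.75]
turn [-0.004, -0.001, -0.002] cm [6.53, 0.34, 14.15]
```

Emit:
drive_tool:
  commands:
    - [[0, 0, 0], [6.4, 0.3, 3], 0]
    - [[0, 0, 0], [6.4, 0.3, 5.7], 0]
    - [[0, 0, 0], [6.4, 0.3, 5.7], 0]
    - [[0, 0, 0], [6.4, 0.3, 5.7], 0]
    - [[0, 0, 0], [6.4, 0.3, 8], 0]
    - [[0, 0, 0], [6.4, 0.3, 11], 0]
    - [[0, 0, 0], [6.4, 0.3, 14], 0]
    - [[0, 0, 0], [6.4, 0.3, 14], 0]
    - [[0, 0, 0], [6.4, 0.3, 14], 0]
    - [[0, 0, 0], [6.4, 0.3, 14], -1]
    - [[0, 0, 0], [6.4, 0.3, 14], -1]
    - [[0, 0, 0], [6.4, 0.3, 14], -1]
    - [[0, 0, 0], [6.4, 0.3, 14], -1]
    - [[0, 0, 0], [6.4, 0.3, 14], -1]
    - [[0, 0, 0], [6.4, 0.3, 14], -1]
    - [[0, 0, 0], [6.4, 0.3, 13.9], -1]
    - [[0, 0, 0], [6.4, 0.3, 13.8], -1]
  newtons: 50

```text
clock: 41.0
position: [0.5074, 0.1372, 0.0399]
ee_rot: [-2.13, -2.305, 0.001]
force: [3.8, -0.5, -4.2]
width: 0.287
gripper_force: 50.0
```

Emit:
drive_tool:
  commands:
    - [[0, 0, 0], [1, 0, 0], -1]
    - [[0, 0, 0], [2, 0, 0], -1]
    - [[0, 0, 0], [3.5, 0, 0], -1]
    - [[0, 0, 0], [5, 0, 0], -1]
    - [[0, 0, 0], [6.5, 0, 0], -1]
    - [[0, 0, 0], [8, 0, 0], -1]
    - [[0, 0, 0], [9.5, 0, 0], -1]
    - [[0, 0, 0], [11, 0, 0], -1]
    - [[0, 0, 0], [12.5, 0, 0], -1]
    - [[0, 0, 0], [14, 0, 0], -1]
    - [[0, 0, 0], [14, 0, 0], -1]
    - [[0, 0, 0], [14, 0, 0], -1]

```text
clock: 42.0
position: [0.4954, 0.2781, 0.04]
ee_rot: [-2.127, -2.306, 0.003]
force: [0.2, -0.1, -1.4]
width: 0.288
gripper_force: 50.0
```

Run:
```python
from h import *
o=readout.observe();print(W2L(o["position"]),o["width"],o["force"],o["position"][2])
p=o["position"];mv((p[0],p[1],.1,4.5),(.356,.338,.1,1.5),(.356,.338,.041,1.5))
```

```text
[-66.9710179  246.65219986] 0.28770771580575316 [ 0.18522637 -0.07870957 -1.39067681] 0.03995873278127919
turn [-0.004, -0.002, 0.002] cm [0.01, -0.02, -6.0]
turn [-0.004, -0.002, 0.055] cm [7.11, -13.43, -5.94]
turn [-0.004, -0.002, 0.055] cm [7.09, -13.41, -0.04]
```

Emit:
drive_tool:
  commands:
    - [[0, 0, 0], [0, 0, -3], -1]
    - [[0, 0, 0], [0, 0, -6], -1]
    - [[0, 0, 0.055], [3, -6, -6], -1]
    - [[0, 0, 0.055], [7.1, -13.4, -6], -1]
    - [[0, 0, 0.055], [7.1, -13.4, -6], -1]
    - [[0, 0, 0.055], [7.1, -13.4, -6], -1]
    - [[0, 0, 0.055], [7.1, -13.4, -6], -1]
    - [[0, 0, 0.055], [7.1, -13.4, -6], -1]
    - [[0, 0, 0.055], [7.1, -13.4, -6], -1]
    - [[0, 0, 0.055], [7.1, -13.4, -6], -1]
    - [[0, 0, 0.055], [7.1, -13.4, -6], -1]

```text
clock: 42.92
position: [0.3583, 0.336, 0.1008]
ee_rot: [-2.195, -2.243, 0.002]
force: [-0.4, 0.8, -2.1]
width: 0.292
gripper_force: 50.0
```

Run:
```python
from h import *
o=readout.observe();print(o["position"],o["width"])
mv((.356,.338,.0425,1.5))
```

```text
[0.35834598 0.33603087 0.10078089] 0.2924753888700184
turn [-0.003, -0.001, -0.005] cm [0.19, -0.21, 5.83]
```

Emit:
drive_tool:
  commands:
    - [[0, 0, 0], [0.2, -0.1, 2], -1]
    - [[0, 0, 0], [0.2, -0.1, 4], -1]
    - [[0, 0, 0], [0.2, -0.1, 5], -1]
    - [[0, 0, 0], [0.2, -0.1, 5.8], -1]
    - [[0, 0, 0], [0.2, -0.1, 5.8], -1]
    - [[0, 0, 0], [0.2, -0.1, 5.8], -1]

```text
clock: 43.42
position: [0.3563, 0.3387, 0.0427]
ee_rot: [-2.193, -2.244, 0.003]
force: [0.7, 0.3, -2.1]
width: 0.293
gripper_force: 50.0
```

Emit:
drive_tool:
  commands:
    - [[0, 0, 0], [0, 0, 0.15], -1]
    - [[0, 0, 0], [0, 0, 0.2], -1]
    - [[0, 0, 0], [0, 0, 0.2], -1]
    - [[0, 0, 0], [0, 0, 0.2], 0]
    - [[0, 0, 0], [0, 0, 0.2], 0]
    - [[0, 0, 0], [0, 0, 0.2], 0]
    - [[0, 0, 0], [0, 0, 0.2], 0]
    - [[0, 0, 0], [0, 0, -4], 0]
    - [[0, 0, 0], [0, 0, -8], 0]
    - [[0, 0, 0], [0, 0, -14], 0]
    - [[0, 0, 0], [0, 0, -14], 0]
    - [[0, 0, 0], [-12, 0, -14], 0]
    - [[0, 0, 0], [-12, 0, -14], 0]
    - [[0, 0, 0], [-12, 0, -14], 0]
    - [[0, 0, 0], [-12, 0, -14], 0]
    - [[0, 0, 0], [-12, 0, -14], 0]

```text
clock: 44.75
position: [0.3592, 0.217, 0.1829]
ee_rot: [-2.196, -2.241, 0.001]
force: [0.3, 1.1, 0.3]
width: 0.498
gripper_force: 0.0
```

Run:
```python
from h import *
i=cams.camera_info("wrist");im=cams.get_image("wrist");cv2.imwrite("pics/w9.png",im)
o=readout.observe();print(o["position"],o["width"])
hsv=cv2.cvtColor(im,cv2.COLOR_BGR2HSV);m=cv2.inRange(hsv,(10,70,60),(35,255,255))
m=cv2.morphologyEx(m,cv2.MORPH_OPEN,np.ones((3,3)))
cs,_=cv2.findContours(m,0,2)
for c in cs:
  if cv2.contourArea(c)>300:
    print(cv2.boundingRect(c),cv2.contourArea(c))
    for v,n in((c[c[:,0,1].argmax(),0],"low"),(c[c[:,0,1].argmin(),0],"top"),(c[c[:,0,0].argmin(),0],"left"),(c[c[:,0,0].argmax(),0],"right")):print(n,v,onz(i,v.astype(float),.026).round(4),onz(i,v.astype(float),.08).round(4))
Tt=lambda x,y:np.array([.3572,.294])+np.array([[np.cos(.026),-np.sin(.026)],[np.sin(.026),np.cos(.026)]])@[x/1000,y/1000]
print("expect block top",[pix(i,[*Tt(x,y),.08]).round(0) for x,y in((-14,64),(14,64),(14,24),(-14,24))],"nose",pix(i,[*Tt(17,-65),.026]).round(0),"tail",[pix(i,[*Tt(x,65),.026]).round(0) for x in(-19,19)])
# gate check in the top view: blade position in the mouth
T=cams.camera_info("top");t=cams.get_image("top");cv2.imwrite("pics/t9.png",t);a=cv2.imread("pics/t3.png");g0=cv2.imread("pics/top0.png")
for n,p in dict(blade_shut=(-20,-10),blade_sh2=(-28,-10),armshut=(-61,60),armopen=(-89,60)).items():
  u=pix(T,[*L(*p),.02]).round().astype(int);print(n,[int(q[u[1]-1:u[1]+2,u[0]-1:u[0]+2].mean()) for q in(g0,a,t)])
c0=pix(T,[*L(-61,50),.02]);x,y=c0.astype(int);
def d(q):return int(np.abs(t[y-25:y+25,x-25:x+35].astype(int)-q[y-25:y+25,x-25:x+35]).mean()*10)
print("diff to shut start",d(g0),"to open",d(a))
```

```text
[0.35920631 0.21867267 0.18285852] 0.4983251544825768
(258, 47, 37, 135) 3122.0
low [289 181] [0.3734 0.231  0.026 ] [0.3711 0.2412 0.08  ]
top [264  47] [0.3437 0.3693 0.026 ] [0.346  0.3582 0.08  ]
left [258  68] [0.3378 0.349  0.026 ] [0.341 0.341 0.08 ]
right [294  97] [0.3759 0.321  0.026 ] [0.3732 0.3173 0.08  ]
expect block top [array([259.,  48.]), array([291.,  47.]), array([291.,  96.]), array([260.,  96.])] nose [291. 182.] tail [array([257.,  58.]), array([294.,  58.])]
blade_shut [145, 177, 159]
blade_sh2 [145, 175, 159]
armshut [140, 150, 154]
armopen [146, 172, 161]
diff to shut start 136 to open 225
```

The wedge lies in the tray as planned, with its nose seen at (289,181) against (291,182) expected. One more look at the gate from close by.

Run:
```python
from h import *
mv((.5107,.0291,.1443,4.1))
```

```text
turn [-0.003, -0.003, -0.047] cm [-19.41, 14.7, 3.75]
```

Emit:
drive_tool:
  commands:
    - [[0, 0, -0.047], [-4, 3, 0], 0]
    - [[0, 0, -0.047], [-19.4, 14.7, 0], 0]
    - [[0, 0, -0.047], [-19.4, 14.7, 0], 0]
    - [[0, 0, -0.047], [-19.4, 14.7, 0], 0]
    - [[0, 0, -0.047], [-19.4, 14.7, 0], 0]
    - [[0, 0, -0.047], [-19.4, 14.7, 0], 0]
    - [[0, 0, -0.047], [-19.4, 14.7, 3.7], 0]
    - [[0, 0, -0.047], [-19.4, 14.7, 3.7], 0]
    - [[0, 0, -0.047], [-19.4, 14.7, 3.7], 0]
    - [[0, 0, -0.047], [-19.4, 14.7, 3.7], 0]

```text
clock: 45.68
position: [0.5107, 0.0299, 0.1451]
ee_rot: [-2.136, -2.298, 0.003]
force: [0.2, 0.7, -0.4]
width: 0.501
gripper_force: 0.0
```

Run:
```python
from h import *
i=cams.camera_info("wrist");im=cams.get_image("wrist");cv2.imwrite("pics/w10.png",im)
g=cv2.GaussianBlur(cv2.cvtColor(im,cv2.COLOR_BGR2GRAY),(3,3),0)
# profile across the gap at several lane y, z=.02
for y in(50,65,80,92):
  print(y,[(x,int(g[tuple(pix(i,[*L(x,y),.02])[::-1].round().astype(int))])) for x in range(-100,-40,3)])
print("blade y=-10",[(x,int(g[tuple(pix(i,[*L(x,-10),.02])[::-1].round().astype(int))])) for x in range(-50,10,4)])
T=cams.camera_info("top");t=cams.get_image("top");hsv=cv2.cvtColor(t,cv2.COLOR_BGR2HSV);m=((hsv[...,1]<70)&(hsv[...,2]<110)).astype(np.uint8)
a=[pix(T,[*C(x,y),.03]) for x,y in((-85,-110),(85,-110),(85,110),(-85,110))]
k=np.zeros_like(m);cv2.fillConvexPoly(k,np.int32(a),1);n,l,s,c=cv2.connectedComponentsWithStats(m*k);print([s[j].tolist() for j in range(1,n) if s[j,4]>60])
```

```text
50 [(-100, 97), (-97, 98), (-94, 98), (-91, 96), (-88, 95), (-85, 98), (-82, 98), (-79, 97), (-76, 99), (-73, 98), (-70, 95), (-67, 73), (-64, 82), (-61, 83), (-58, 85), (-55, 88), (-52, 92), (-49, 77), (-46, 96), (-43, 169)]
65 [(-100, 96), (-97, 98), (-94, 100), (-91, 97), (-88, 99), (-85, 100), (-82, 97), (-79, 96), (-76, 98), (-73, 97), (-70, 95), (-67, 80), (-64, 86), (-61, 86), (-58, 89), (-55, 94), (-52, 109), (-49, 97), (-46, 104), (-43, 168)]
80 [(-100, 160), (-97, 163), (-94, 164), (-91, 163), (-88, 162), (-85, 165), (-82, 166), (-79, 158), (-76, 160), (-73, 161), (-70, 161), (-67, 92), (-64, 147), (-61, 149), (-58, 156), (-55, 149), (-52, 160), (-49, 142), (-46, 132), (-43, 170)]
92 [(-100, 166), (-97, 165), (-94, 162), (-91, 163), (-88, 162), (-85, 160), (-82, 162), (-79, 163), (-76, 159), (-73, 160), (-70, 165), (-67, 120), (-64, 150), (-61, 152), (-58, 158), (-55, 147), (-52, 159), (-49, 124), (-46, 121), (-43, 170)]
blade y=-10 [(-50, 64), (-46, 64), (-42, 65), (-38, 65), (-34, 66), (-30, 67), (-26, 77), (-22, 84), (-18, 66), (-14, 70), (-10, 95), (-6, 100), (-2, 100), (2, 103), (6, 140)]
[[391, 174, 58, 31, 1274], [360, 177, 28, 30, 621]]
```

The gate arm sits at x −66 to −56 and the blade ends at −14, so the gate is shut. All three feet are in the carton.

```bash
python3 -c "
from cell import job
print(job.sign_off())"
```

```text
the job is handed in; nothing more can be done
None
```

I handed the job in at about 46 s on the robot's clock: all three feet stand in their own carton cells, the gate is shut, the wedge lies upright in the tool tray and the arm never went near the bystanders (I did not re-measure them); sign-off returned no verdict.

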